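Clip the can capacitors and scrape the nuts into the bin

TASK

Make up the order at the capacitor counter: press every loose can capacitor down into a spring clip of the mounting board, one to a clip, until it snaps fully home. Carry the brass nuts on the hand scoop to the small empty bin nearest you, press the scoop's front edge onto the bin's rim and scrape all the nuts off into the bin, keeping the scoop against the rim until the last nut is in; then lay the scoop back flat on its cork mat. Leave the other things on the counter where they are.

Things in the scene. Friction and masses are not known exactly. Their poses are not given: they have to be found in the camera images.
- board: fixed grey mounting board, 130 (x) x 270 (y) x 12 mm, four spring clips in a row along its y, 66 mm apart. Origin: centre of its underside; z up. In a clip the can lies along x on two black saddles (x = -30 and +30 mm), between two facing pairs of steel spring prongs, each 10 mm wide, hinged at the board. Between them x = -25 to +25 mm is free for fingers beside the can (strips under 5 mm high).
- clip0 (a point): clip at the board's -y end: where the middle of a can's axis lies when fully home, 42 mm above the table, 30 mm above the board's top; axes as the board's, can along x either way round. Prongs stand 20 mm to either side in y; flared tips 27 mm above this point, 40 mm apart inside; bent in to a 24 mm gap 11 mm above it.
- clip1 (a point): second clip, next to clip0: same point and shape as clip0. A can laid in the flare sticks about 20 mm too high; pressed straight down (it needs about 10 N) it spreads the prongs and snaps home.
- clip2 (a point): third clip, next to clip1: same point and shape as clip0.
- clip3 (a point): clip at the board's +y end: same point and shape as clip0.
- can0: can capacitor lying down (may be absent), 0.11 kg: aluminium cylinder 32 mm in diameter, 84 mm long, between two black hexagonal collars (36 mm across flats, 10 mm long; 104 mm overall, plus 8 mm brass tabs at one end). Origin: middle of its axis, 18 mm above the table; x is its long axis. It rests on any of the collars' flats, so y and z may point anyhow.
- can1: can capacitor lying down (may be absent), 0.11 kg: aluminium cylinder 32 mm in diameter, 84 mm long, between two black hexagonal collars (36 mm across flats, 10 mm long; 104 mm overall, plus 8 mm brass tabs at one end). Origin: middle of its axis, 18 mm above the table; x is its long axis. It rests on any of the collars' flats, so y and z may point anyhow.
- can2: can capacitor lying down (may be absent), 0.11 kg: aluminium cylinder 32 mm in diameter, 84 mm long, between two black hexagonal collars (36 mm across flats, 10 mm long; 104 mm overall, plus 8 mm brass tabs at one end). Origin: middle of its axis, 18 mm above the table; x is its long axis. It rests on any of the collars' flats, so y and z may point anyhow.
- can3: can capacitor lying down (may be absent), 0.11 kg: aluminium cylinder 32 mm in diameter, 84 mm long, between two black hexagonal collars (36 mm across flats, 10 mm long; 104 mm overall, plus 8 mm brass tabs at one end). Origin: middle of its axis, 18 mm above the table; x is its long axis. It rests on any of the collars' flats, so y and z may point anyhow.
- scoop: sheet-metal hand scoop, 0.3 kg, flat on the cork mat at the start. Blade 90 (x) x 76 (y) x 3 mm, 16 mm high side walls, 20 mm back wall, open lipless front edge at x = +45 mm. Wooden handle from x = -50 to -165 mm, 20 mm wide (y), 18 mm high, centre line 49 mm above the underside, a thin foot at x = -160 mm. Origin: centre of the blade's underside; x to the front edge, z up.
- scoop_edge (a point): middle of the scoop's front edge, on the underside; axes as the scoop's
- scoop_handle (a point): point on the handle bar's centre line 30 mm behind the blade's back wall, the best place to grip (across y); axes as the scoop's. Centre of mass of the scoop is about 50 mm in front of it.
- nut0: brass hexagon nut (may be absent), 19 mm across flats, 10 mm high, 16 g, lying on the scoop's blade at the start; smooth, it slides off the blade at a slope of about 20 degrees or more. Origin: centre of one face (the underside at the start).
- nut1: brass hexagon nut (may be absent), 19 mm across flats, 10 mm high, 16 g, lying on the scoop's blade at the start; smooth, it slides off the blade at a slope of about 20 degrees or more. Origin: centre of one face (the underside at the start).
- nut2: brass hexagon nut (may be absent), 19 mm across flats, 10 mm high, 16 g, lying on the scoop's blade at the start; smooth, it slides off the blade at a slope of about 20 degrees or more. Origin: centre of one face (the underside at the start).
- nut3: brass hexagon nut (may be absent), 19 mm across flats, 10 mm high, 16 g, lying on the scoop's blade at the start; smooth, it slides off the blade at a slope of about 20 degrees or more. Origin: centre of one face (the underside at the start).
- nut4: brass hexagon nut (may be absent), 19 mm across flats, 10 mm high, 16 g, lying on the scoop's blade at the start; smooth, it slides off the blade at a slope of about 20 degrees or more. Origin: centre of one face (the underside at the start).
- bin: small fixed open plastic bin, 130 (x) x 140 (y) x 55 mm high, walls and floor 4 to 5 mm; on the table to the right of the middle, nearest the robot. Origin: centre of its underside; z up. Its rim is 55 mm above the table.
- mat: fixed cork mat 270 (x) x 140 (y) x 4 mm on the right, the scoop's place. Origin: centre of its underside. At the start the scoop's blade centre lies about 60 mm to the -x side of the mat's centre and its front points to the mat's -x.
- bigcap: bystander: large blue standing capacitor, 52 mm in diameter, 103 mm high; origin at the underside
- ovalcap: bystander: oval metal capacitor standing, 44 x 76 x 70 mm; origin at the underside
- tape: bystander: roll of black tape lying flat, 66 mm in diameter, 19 mm high; origin at the underside
- driver: bystander: screwdriver lying on the left at the far side
- carton: bystander: small cardboard box 70 x 100 x 45 mm on the near right; origin at the underside
There are look-alikes about, which are no part of the job. Leave any pink or turquoise look-alike of the can0 alone.

How it is judged:
By the outcome, as a careful person would: the job done as asked, in the order asked, and still so for the second after the job is handed in, with the robot touching nothing.
Of can0, can1, can2, can3 only 3 to 4 are there at a start; the rules pass over those that are not, and their reading is None.
Of nut0, nut1, nut2, nut3, nut4 only 3 to 5 are there at a start; the rules pass over those that are not, and their reading is None.
At some moment in a run one of can0, can1, can2, can3 may be knocked a few centimetres aside while the robot is not near it.
It also fails if it takes over 210 s, if anything falls off the work surface, if the arm or the gripper's body presses on something with over 40 N, if the wrist force passes 120 N, or if a joint passes its speed limit or range.

ROBOT

A 6-joint arm with a two-finger parallel gripper is mounted at the origin on the work surface. World frame = base frame: x ahead of the robot, y to its left, z up, the work surface at z = 0. Lengths are in m, angles in rad, forces in N, time in s.
With the tool pointing down it reaches from about 0.3 to 0.75 m from the base axis. Payload 8.5 kg.
Tool frame: the origin (TCP) lies at the very end of the fingers, on their centre line; the grasp point (between the pads) lies 19 mm behind it (env.tcp_to_grasp is the z of the grasp point in the tool frame, in m); z points along the fingers, y is the line along which they close (so a half turn about z gives the same grasp; the last joint's range is limited). The gripper opens to 88 mm and grips with 3 to 60 N. Pads are 18 mm wide; open, the fingers measure 123 mm over their backs; the gripper's body (75 mm by 187 mm) begins 45 mm behind the grasp point.
Start: joints at [-1.322, 0.381, 1.297, -0, 1.464, -0.215], TCP at [0.246, -0.492, 0.239] pointing down, gripper open.
Joint ranges: [-3.11, 3.11], [-0.89, 2.33], [0.22, 2.48], [-1.42, 4.56], [0.17, 2.85], [-2.88, 2.88]. Speed limits (rad/s): [2.39, 2.39, 3.14, 3.14, 3.14, 3.14].

INTERFACE

Orientations are given as a unit quaternion [x, y, z, w].
In Python, from bench import sensors, read_camera, env gives the robot as it stands. The module is installed in compiled form; this text tells all that it offers.
- The arm moves only by the shell command python3 -m inch 'ROWS' [FORCE]. ROWS is a JSON object of lists of equal length, an entry for each row: "jaw": the closure in counts, from 0 (fully open) to 255 (shut); "linear": the shift along the tool's x, y, z in m, a list of three; "turn": the turn about the tool's z in rad. A call has 1 to 12 rows; each row is the pose to reach, as a shift and turn from the pose commanded when the call began, along the tool's axes at that moment; what a row does not reach only later rows make up. A row lasts 1/12 s, in which the tool goes at most 41.7 mm and 7.16 degrees, less where a joint would pass 70% of its speed; a pose out of reach is approached as far as the arm can. A call with a gripper value outside its range is refused whole. The fingers move at their own pace and stop on an object; FORCE is the grip in N (left out, the last holds). Time passes only in rows, so rows that repeat a pose let the fingers close. It gives the time, the measured TCP pose, the force, the opening and the grip force at its end, in the units of the state.
- sensors.get_state(): the state, without advancing time (a new reading comes with each control period).
- read_camera(name): name is "scene" or "top" or "wrist"; returns a dict with "image" (480x640x3 uint8, blue, green, red), "z_map" (480x640 float32, m along the optical axis (not along the pixel's ray), 0 where there is no reading), "camera_matrix" (3x3 intrinsics, pixels), "k1" (the pictures are not rectified: a ray, as slopes to the right and down, at radius r is drawn at 1 + k1 r^2 times it, then the intrinsics apply), "R" (3x3) and "t" (3): a world point X has camera coordinates R X + t. Camera axes: x right, y down, z forward; pixel columns grow to the right and rows downward; lengths in m; the calibration is good to about 2 mm. A picture is of the moment at which its call begins.
- env.sign_off(): hands the job in; it is judged then, once.
The state is a dict: "clock": time; "joint_positions": joint angles; "qvel": joint speeds; "tau": joint torques, N m; "position": TCP position; "tcp_rot": TCP orientation; "wrist_force": force on the tool from outside, world axes, zero at the start; "ft_torque": the same for the moment, N m; "finger_gap": finger opening in m; "grip_force": force on a finger pad.
Only numpy, scipy, OpenCV 4.12 (cv2) and the standard library are available. Lean on these libraries where they do the work, as an engineer would, in place of code of your own. Each camera call takes 0.05 s, during which the arm holds its last target. There are 200 camera calls.

## Working session

There is one attempt and no reset: what is moved stays moved. The work goes in short steps, Python scripts to look and compute and a shell command to move; the robot and the scene stay as the last step left them, time stands still between calls to the robot, and variables do not carry over. Pictures are saved under pics/ and viewed, at most 20 in all, crops included, and the job is handed in when it is done.

```bash
mkdir -p pics
cat > h.py <<'E'
import numpy as np, cv2
from bench import sensors, read_camera, env
from scipy.spatial.transform import Rotation as Ro
def ray(c,px):
    K=c["camera_matrix"]; px=np.asarray(px,float).reshape(-1,1,2)
    # r_d = r(1+k1 r^2)
    u=cv2.undistortPoints(px,K,np.array([c["k1"],0,0,0.])).reshape(-1,2)
    d=np.c_[u,np.ones(len(u))]@c["R"]
    o=-c["R"].T@c["t"]; return o,d
def onz(c,px,z):
    o,d=ray(c,px); return o+d*((z-o[2])/d[:,2])[:,None]
def proj(c,X):
    rv=cv2.Rodrigues(c["R"])[0]
    return cv2.projectPoints(np.asarray(X,float).reshape(-1,1,3),rv,c["t"],c["camera_matrix"],np.array([c["k1"],0,0,0.]))[0].reshape(-1,2)
def cloud(c):
    v,u=np.mgrid[:480,:640]; o,d=ray(c,np.dstack([u,v]).reshape(-1,2))
    z=c["z_map"].reshape(-1,1); P=(o+d*z).reshape(480,640,3); P[c["z_map"]<=0]=np.nan; return P
E
python3 - <<'E'
from h import *
import pickle
for n in("top","scene","wrist"):
    c=read_camera(n); cv2.imwrite(f"pics/a_{n}.png",c["image"]); pickle.dump(c,open(f"{n}.pkl","wb"))
    print(n,c["k1"],(-c["R"].T@c["t"]).round(3),(c["z_map"]>0).mean())
s=sensors.get_state(); print({k:np.round(v,3) for k,v in s.items()}); print(Ro.from_quat(s["tcp_rot"]).as_matrix().round(3),env.tcp_to_grasp)
E
```

```text
top -0.1215959598124153 [ 0.321 -0.002  1.13 ] 0.9959765625
scene -0.03290159356196805 [ 1.011 -0.313  0.707] 0.99609375
wrist -0.06946516952553282 [ 0.314 -0.459  0.383] 0.9961393229166666
{'clock': np.float64(0.15), 'joint_positions': array([-1.322,  0.381,  1.298, -0.   ,  1.464, -0.215]), 'qvel': array([-0.002,  0.   , -0.003, -0.001, -0.002, -0.001]), 'tau': array([ 2.0000e-03, -4.3808e+01, -2.2461e+01,  7.1000e-02,  3.4000e-02,
       -0.0000e+00]), 'position': array([ 0.246, -0.492,  0.238]), 'tcp_rot': array([ 0.973,  0.23 , -0.   , -0.001]), 'wrist_force': array([-0.121,  0.345, -0.544]), 'ft_torque': array([ 0.013, -0.01 , -0.006]), 'grip_force': np.float64(0.0), 'finger_gap': np.float64(0.088)}
[[ 0.894  0.447 -0.   ]
 [ 0.447 -0.894  0.001]
 [ 0.    -0.001 -1.   ]] -0.0187
```

View pics/a_top.png

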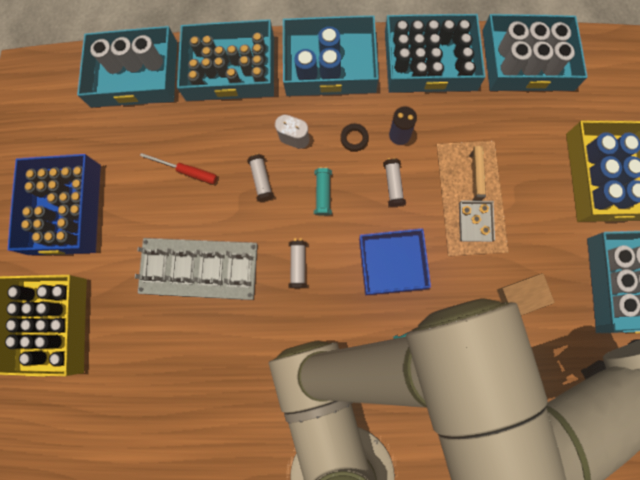

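View pics/a_scene.png

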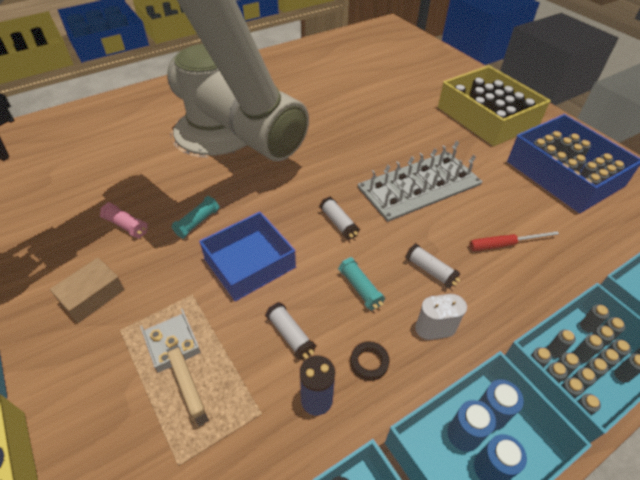

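Top view shows three real cans at pixels (260,178), (394,183), (298,264). The board is at (197,269), the bin at (394,262), and the scoop at (477,220) with its handle up (+x) and about 4 nuts on it. Two turquoise look-alikes and a pink one must be left alone.

```bash
cat >> h.py <<'E'
def cans(c,seeds,zmin=.008):
    P=cloud(c); out=[]
    for s in seeds:
        m=(P[...,2]>zmin)&(P[...,2]<.05)&(np.hypot(P[...,0]-s[0],P[...,1]-s[1])<.075)
        n,l=cv2.connectedComponents(m.astype(np.uint8)); 
        i=1+np.argmax([(l==k).sum() for k in range(1,n)])
        r=cv2.minAreaRect(P[l==i][:,:2].astype(np.float32)); q=cv2.boxPoints(r)
        a,b=q[1]-q[0],q[2]-q[1]; L=a if np.hypot(*a)>np.hypot(*b) else b
        out.append((np.r_[r[0]],np.degrees(np.arctan2(L[1],L[0]))%180,np.sort(r[1]),np.nanpercentile(P[l==i][:,2],95)))
    return out
E
python3 - <<'E'
from h import *
import pickle
c=pickle.load(open("top.pkl","rb")); P=cloud(c)
print("table z",np.nanmedian(P[200:330,100:440,2]))
sd=onz(c,[(260,178),(394,183),(298,264)],.018)[:,:2]
for r in cans(c,sd): print("can",*[np.round(x,4) for x in r])
hsv=cv2.cvtColor(c["image"],cv2.COLOR_BGR2HSV)
def rect(m,n):
    k,l,st,_=cv2.connectedComponentsWithStats(m.astype(np.uint8)); i=1+st[1:,4].argmax()
    r=cv2.minAreaRect(P[l==i][:,:2].astype(np.float32)); print(n,np.round(r[0],4),np.round(r[1],4),round(r[2],1),cv2.boxPoints(r).round(3).tolist(),'z',np.nanpercentile(P[l==i][:,2],[5,50,95]).round(3))
v,u=np.mgrid[:480,:640]
box=lambda a,b,cc,d:(u>a)&(u<b)&(v>cc)&(v<d)
rect(box(130,265,230,305)&(P[...,2]>.006)&(P[...,2]<.02),"board")
rect(box(350,440,220,300)&(P[...,2]>.045),"binrim")
g=box(445,505,195,245)&(hsv[...,1]<60)
rect(g,"scoopblade")
rect(box(460,500,140,210)&(P[...,2]>.045),"handle")
rect(box(430,515,135,260)&(P[...,2]>.0025)&(P[...,2]<.012),"mat")
# prongs in board
m=box(130,265,230,305)&(P[...,2]>.055); k,l,st,ce=cv2.connectedComponentsWithStats(m.astype(np.uint8))
print("prongs",[(P[l==i].mean(0).round(3).tolist(),int(st[i,4])) for i in range(1,k) if st[i,4]>2])
cs=pickle.load(open("scene.pkl","rb"));
pp=cv2.resize(c["image"][190:250,440:515],None,fx=8,fy=8,interpolation=3); q=cv2.resize(cs["image"][150:220,350:490],None,fx=4,fy=4,interpolation=3)
o=np.zeros((480+280,600,3),np.uint8); o=np.zeros((480,800,3),np.uint8); o[:,:600]=pp; cv2.imwrite("pics/scoop.png",o[:,:600])
q=cv2.resize(c["image"][230:305,130:265],None,fx=5,fy=5,interpolation=3);cv2.imwrite("pics/board.png",q)
E
```

```text
table z 0.00047891292821500286
can [0.6761 0.1694] 13.5968 [0.0414 0.1145] 0.0368
can [ 0.6547 -0.1392] 3.8931 [0.0407 0.1135] 0.0367
can [0.4699 0.087 ] 178.879 [0.0411 0.1105] 0.0364
board [0.467  0.3183] [0.2716 0.1305] 86.0 [[0.3919999897480011, 0.18700000643730164], [0.5230000019073486, 0.17800000309944153], [0.5419999957084656, 0.4490000009536743], [0.41100001335144043, 0.4580000042915344]] z [0.008 0.012 0.017]
binrim [ 0.465  -0.1282] [0.13   0.1424] 4.8 [[0.39399999380111694, -0.06300000101327896], [0.4059999883174896, -0.20499999821186066], [0.5360000133514404, -0.1940000057220459], [0.5239999890327454, -0.052000001072883606]] z [0.047 0.054 0.057]
scoopblade [ 0.5556 -0.3236] [0.0765 0.0912] 88.4 [[0.5090000033378601, -0.3610000014305115], [0.6000000238418579, -0.3630000054836273], [0.6019999980926514, -0.28700000047683716], [0.5109999775886536, -0.2840000092983246]] z [0.003 0.007 0.023]
handle [ 0.6601 -0.328 ] [0.0223 0.1194] 87.4 [[0.6000000238418579, -0.335999995470047], [0.718999981880188, -0.34200000762939453], [0.7200000286102295, -0.3199999928474426], [0.6010000109672546, -0.3140000104904175]] z [0.051 0.061 0.064]
mat [ 0.6129 -0.3221] [0.2855 0.1515] 0.1 [[0.4699999988079071, -0.2460000067949295], [0.4699999988079071, -0.39800000190734863], [0.7559999823570251, -0.39800000190734863], [0.7559999823570251, -0.2460000067949295]] z [0.003 0.005 0.009]
prongs [([0.504, 0.432, 0.064], 22), ([0.501, 0.395, 0.064], 7), ([0.499, 0.368, 0.063], 22), ([0.496, 0.33, 0.063], 8), ([0.495, 0.302, 0.063], 25), ([0.491, 0.266, 0.063], 10), ([0.49, 0.235, 0.062], 25), ([0.487, 0.199, 0.064], 12), ([0.446, 0.437, 0.062], 26), ([0.442, 0.401, 0.063], 7), ([0.441, 0.372, 0.062], 22), ([0.439, 0.335, 0.066], 8), ([0.436, 0.306, 0.061], 19), ([0.434, 0.27, 0.063], 13), ([0.432, 0.239, 0.063], 28), ([0.43, 0.204, 0.064], 13)]
```

View pics/scoop.png

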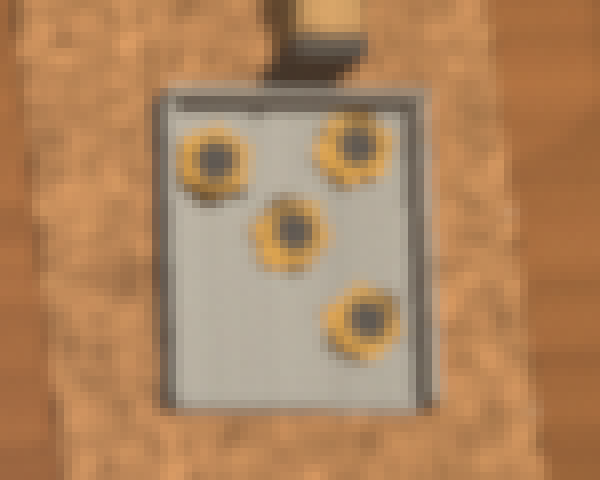

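View pics/board.png

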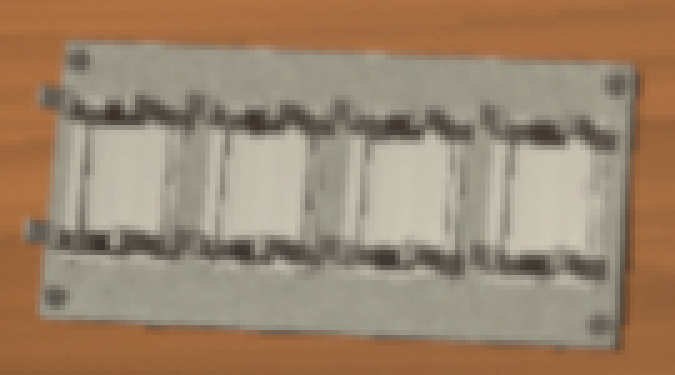

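The scoop carries 4 nuts. The board's four clips are clear, with yaw about -4° and clip0 at the right end in this view. Sizes and heights agree with the data, so I start moving.

```bash
cat > t.py <<'E'
import sys
from h import *
x,y,z,yaw=map(float,sys.argv[1:5]); s=sensors.get_state(); R=Ro.from_quat(s["tcp_rot"]).as_matrix()
d=R.T@(np.array([x,y,z])-s["position"]); w=np.degrees(np.arctan2(R[1,0],R[0,0]))
t=(w-yaw+90)%180-90
print("lin",d.round(4),"turn",round(np.radians(t),4),"| pos",s["position"].round(4),"yaw",w.round(2),"F",s["wrist_force"].round(1),"gap",round(float(s["finger_gap"]),4),"t",s["clock"])
E
python3 -m inch '{"jaw":[0,0,0,0,0,0,0,0,0,0,0,0],"linear":[[0.26,-0.066,0],[0.26,-0.066,0],[0.26,-0.066,0],[0.26,-0.066,0],[0.26,-0.066,0],[0.26,-0.066,0],[0.5,-0.13,0],[0.5,-0.13,0],[0.5,-0.13,0],[0.5,-0.13,0],[0.5,-0.13,0],[0.5,-0.13,0]],"turn":[0.1,0.2,0.3,0.396,0.396,0.396,0.396,0.396,0.396,0.396,0.396,0.396]}' 60
python3 t.py 0.6547 -0.1392 0.1 3.9
python3 - <<'E'
from h import *
c=read_camera("wrist"); cv2.imwrite("pics/w1.png",c["image"])
for r in cans(c,[(.6547,-.1392)]): print("can wrist",*[np.round(x,4) for x in r])
c=read_camera("scene"); 
for r in cans(c,[(.676,.169),(.6547,-.1392),(.47,.087)]): print("can scene",*[np.round(x,4) for x in r])
E
```

```text
clock: 1.15
position: [0.6238, -0.1611, 0.2385]
tcp_rot: [0.999, 0.034, -0.0, -0.0]
wrist_force: [-0.4, -0.6, -0.5]
finger_gap: 0.0882
grip_force: 0.0
lin [ 0.0324 -0.0197  0.1385] turn -0.0001 | pos [ 0.6238 -0.1611  0.2385] yaw 3.89 F [-0.4 -0.6 -0.5] gap 0.0882 t 1.15
can wrist [ 0.655  -0.1395] 3.9007 [0.0407 0.1123] 0.0347
can scene [0.6783 0.1694] 14.6783 [0.0442 0.1128] 0.035
can scene [ 0.6556 -0.1402] 3.9603 [0.0417 0.113 ] 0.0353
can scene [0.472  0.0848] 179.4225 [0.0404 0.115 ] 0.0348
```

View pics/w1.png

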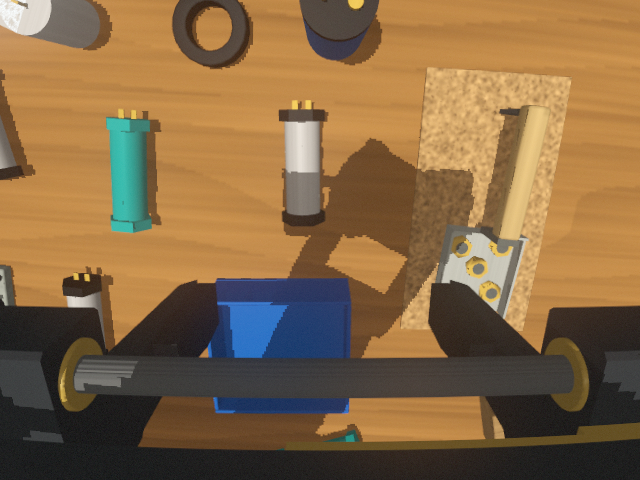

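The wrist view shows the can at (302,165), yaw 4°, with its tabs at +x. So the can's centre is 4 mm to -x of the blob centre. Grasp it.

```bash
python3 -m inch '{"jaw":[0,0,0,0,0,0,0,0,0,0,0,0],"linear":[[0.0285,-0.02,0.03],[0.0285,-0.02,0.07],[0.0285,-0.02,0.11],[0.0285,-0.02,0.15],[0.0285,-0.02,0.19],[0.0285,-0.02,0.21],[0.0285,-0.02,0.225],[0.0285,-0.02,0.234],[0.0285,-0.02,0.234],[0.0285,-0.02,0.234],[0.0285,-0.02,0.234],[0.0285,-0.02,0.234]],"turn":[0,0,0,0,0,0,0,0,0,0,0,0]}' 60
python3 -m inch '{"jaw":[255,255,255,255,255,255,255,255,255,255,255,255],"linear":[[0,0,0],[0,0,0],[0,0,0],[0,0,0],[0,0,0],[0,0,0],[0,0,0],[0,0,0],[0,0,0],[0,0,0],[0,0,0],[0,0,0]],"turn":[0,0,0,0,0,0,0,0,0,0,0,0]}' 60
python3 -m inch '{"jaw":[255,255,255,255,255,255],"linear":[[0,0,-0.03],[0,0,-0.07],[0,0,-0.11],[0,0,-0.13],[0,0,-0.13],[0,0,-0.13]],"turn":[0,0,0,0,0,0]}' 60
python3 t.py 0.4601 0.2195 0.13 -4.0
```

```text
clock: 2.25
position: [0.6502, -0.1414, 0.0062]
tcp_rot: [0.999, 0.034, 0.001, 0.0]
wrist_force: [0.4, 0.3, -0.7]
finger_gap: 0.088
grip_force: 0.0
clock: 3.25
position: [0.6497, -0.141, 0.0047]
tcp_rot: [0.999, 0.034, -0.0, -0.0]
wrist_force: [0.6, 1.9, -0.4]
finger_gap: 0.0308
grip_force: 60.0
clock: 3.75
position: [0.6497, -0.1411, 0.1351]
tcp_rot: [0.999, 0.034, 0.001, 0.0]
wrist_force: [-0.8, 0.2, -1.9]
finger_gap: 0.0308
grip_force: 59.9
lin [-0.1647 -0.3726  0.0048] turn 0.1376 | pos [ 0.6497 -0.1411  0.1351] yaw 3.89 F [-0.8  0.2 -1.9] gap 0.0308 t 3.75
```

```bash
python3 -m inch '{"jaw":[255,255,255,255,255,255,255,255,255,255,255,255],"linear":[[-0.08,-0.187,0],[-0.08,-0.187,0],[-0.08,-0.187,0],[-0.08,-0.187,0],[-0.08,-0.187,0],[-0.165,-0.3725,0],[-0.165,-0.3725,0],[-0.165,-0.3725,0],[-0.165,-0.3725,0],[-0.165,-0.3725,0],[-0.165,-0.3725,0],[-0.165,-0.3725,0]],"turn":[0,0,0.05,0.1,0.1376,0.1376,0.1376,0.1376,0.1376,0.1376,0.1376,0.1376]}' 60
python3 -m inch '{"jaw":[255,255,255],"linear":[[0,0,0],[0,0,0],[0,0,0]],"turn":[0,0,0]}'
python3 t.py 0.4595 0.2195 0.06 -4.0
python3 - <<'E'
from h import *
c=read_camera("wrist"); cv2.imwrite("pics/w2.png",c["image"])
E
```

```text
clock: 4.75
position: [0.4581, 0.2206, 0.1331]
tcp_rot: [0.999, -0.033, -0.002, 0.0]
wrist_force: [0.5, 0.2, -1.8]
finger_gap: 0.0308
grip_force: 59.9
clock: 5.0
position: [0.4603, 0.2184, 0.1342]
tcp_rot: [0.999, -0.036, -0.0, 0.0]
wrist_force: [-0.2, 0.2, -0.7]
finger_gap: 0.0307
grip_force: 59.9
lin [-0.0008 -0.0011  0.0742] turn -0.0019 | pos [0.4603 0.2184 0.1342] yaw -4.11 F [-0.2  0.2 -0.7] gap 0.0307 t 5.0
```

View pics/w2.png

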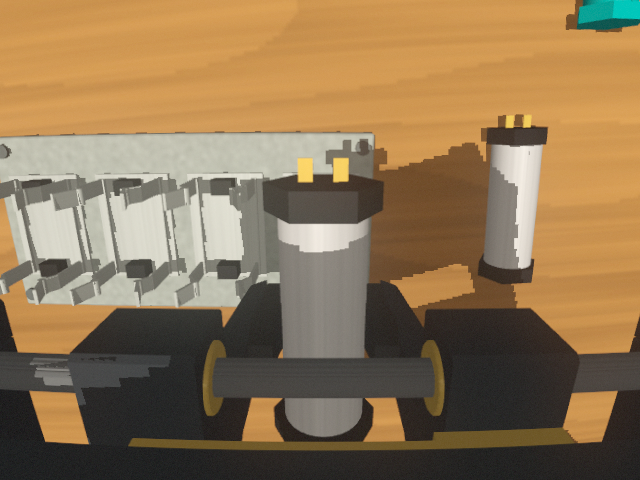

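Wrist view: the can is gripped straight in the middle (320,300), with the clips beside it at (40–230,240). Descend into clip0 and press.

```bash
python3 -m inch '{"jaw":[255,255,255,255,255,255],"linear":[[-0.0005,-0.001,0.03],[-0.0005,-0.001,0.06],[-0.0005,-0.001,0.078],[-0.0005,-0.001,0.083],[-0.0005,-0.001,0.083],[-0.0005,-0.001,0.083]],"turn":[0,0,0,0,0,0]}' 60
python3 -m inch '{"jaw":[255,255,255,255,255,255,255,255,255,255],"linear":[[0,0,0.004],[0,0,0.007],[0,0,0.01],[0,0,0.013],[0,0,0.016],[0,0,0.019],[0,0,0.022],[0,0,0.0225],[0,0,0.0225],[0,0,0.0225]],"turn":[0,0,0,0,0,0,0,0,0,0]}' 60
python3 t.py 0.4595 0.2195 0.0287 -4.0
```

```text
clock: 5.55
position: [0.46, 0.2202, 0.0525]
tcp_rot: [0.999, -0.035, 0.001, -0.0]
wrist_force: [-0.0, -0.2, -0.9]
finger_gap: 0.0305
grip_force: 59.9
clock: 6.38
position: [0.4592, 0.2204, 0.0289]
tcp_rot: [0.999, -0.035, -0.0, 0.0]
wrist_force: [1.7, -0.9, -7.8]
finger_gap: 0.0305
grip_force: 59.9
lin [0.0004 0.0008 0.0002] turn 0.0001 | pos [0.4592 0.2204 0.0289] yaw -4.0 F [ 1.7 -0.9 -7.8] gap 0.0305 t 6.3833
```

```bash
python3 -m inch '{"jaw":[255,255,115,115,115,115,115,115],"linear":[[0,0,0.002],[0,0,0.002],[0,0,0.002],[0,0,0.002],[0,0,0.002],[0,0,0.002],[0,0,0.002],[0,0,0.002]],"turn":[0,0,0,0,0,0,0,0]}' 60
python3 -m inch '{"jaw":[115,115,115,115,115,115,115,115,0,0,0,0],"linear":[[0,0,-0.03],[0,0,-0.07],[0,0,-0.11],[0,0,-0.15],[0,0,-0.16],[0,0,-0.16],[0,0.05,-0.16],[0,0.09,-0.16],[0,0.13,-0.16],[0,0.13,-0.16],[0,0.13,-0.16],[0,0.13,-0.16]],"turn":[0,0,0,0,0,0,0,0,0,0,0,0]}' 60
python3 - <<'E'
from h import *
c=read_camera("wrist"); cv2.imwrite("pics/w3.png",c["image"])
P=cloud(c)
m=(np.hypot(P[...,0]-.46,P[...,1]-.2195)<.02)&(P[...,2]>.03); print("can top z in clip0",np.nanpercentile(P[m][:,2],[50,90,98]).round(4),m.sum())
for r in cans(c,[(.47,.087)]): print("can wrist",*[np.round(x,4) for x in r])
c=read_camera("scene"); cv2.imwrite("pics/s3.png",c["image"]); P=cloud(c)
m=(np.hypot(P[...,0]-.46,P[...,1]-.2195)<.02)&(P[...,2]>.03); print("scene can top z",np.nanpercentile(P[m][:,2],[50,90,98]).round(4),m.sum())
for r in cans(c,[(.676,.169),(.47,.087)]): print("can scene",*[np.round(x,4) for x in r])
E
python3 t.py 0.466 0.087 0.13 0
```

```text
clock: 7.05
position: [0.4594, 0.2204, 0.0272]
tcp_rot: [0.999, -0.035, -0.0, -0.0]
wrist_force: [0.5, -0.2, -0.8]
finger_gap: 0.0484
grip_force: 0.0
clock: 8.05
position: [0.45, 0.0909, 0.1863]
tcp_rot: [0.999, -0.035, -0.001, -0.0]
wrist_force: [0.9, 0.9, 1.0]
finger_gap: 0.0731
grip_force: 0.0
can top z in clip0 [0.0545 0.0566 0.0572] 1985
can wrist [0.4719 0.086 ] 178.8076 [0.0416 0.112 ] 0.0347
scene can top z [0.054  0.0577 0.0587] 172
can scene [0.6782 0.1699] 13.8441 [0.0424 0.1131] 0.0351
can scene [0.4727 0.0843] 179.1877 [0.0399 0.1128] 0.0351
lin [0.0162 0.0038 0.0566] turn -0.0684 | pos [0.4501 0.0918 0.1866] yaw -3.92 F [-0.7  0.2  0.2] gap 0.0807 t 8.15
```

View pics/w3.png

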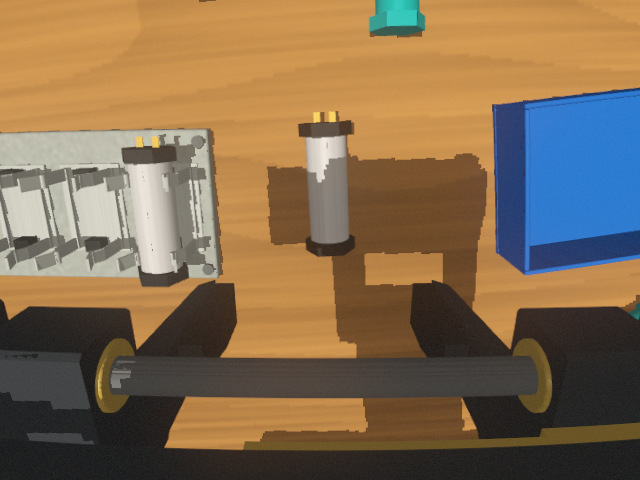

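The first can is snapped in (wrist view, (157,210)); its top is at 58 mm as required. The next can is at (328,190). Grasp it.

```bash
python3 -m inch '{"jaw":[0,0,0,0,0,0,0,0,0,0,0,0],"linear":[[0.0183,0.0046,0.02],[0.0183,0.0046,0.06],[0.0183,0.0046,0.1],[0.0183,0.0046,0.14],[0.0183,0.0046,0.16],[0.0183,0.0046,0.175],[0.0183,0.0046,0.182],[0.0183,0.0046,0.182],[0.0183,0.0046,0.182],[0.0183,0.0046,0.182],[0.0183,0.0046,0.182],[0.0183,0.0046,0.182]],"turn":[-0.0475,-0.0475,-0.0475,-0.0475,-0.0475,-0.0475,-0.0475,-0.0475,-0.0475,-0.0475,-0.0475,-0.0475]}' 60
python3 -m inch '{"jaw":[255,255,255,255,255,255,255,255,255,255,255,255],"linear":[[0,0,0],[0,0,0],[0,0,0],[0,0,0],[0,0,0],[0,0,0],[0,0,0],[0,0,0],[0,0,0],[0,0,0],[0,0,0],[0,0,0]],"turn":[0,0,0,0,0,0,0,0,0,0,0,0]}' 60
python3 -m inch '{"jaw":[255,255,255,255,255,255,255,255,255,255,255,255],"linear":[[0,0,-0.03],[0,0,-0.07],[0,0,-0.11],[0,0,-0.13],[0,0,-0.13],[-0.0079,-0.04,-0.13],[-0.0079,-0.08,-0.13],[-0.0079,-0.12,-0.13],[-0.0079,-0.16,-0.13],[-0.0079,-0.1995,-0.13],[-0.0079,-0.1995,-0.13],[-0.0079,-0.1995,-0.13]],"turn":[0,0,0,0,0,0.049,0.049,0.049,0.049,0.049,0.049,0.049]}' 60
python3 -m inch '{"jaw":[255,255,255],"linear":[[0,0,0],[0,0,0],[0,0,0]],"turn":[0,0,0]}'
python3 t.py 0.4643 0.2855 0.05 -4.0
python3 - <<'E'
from h import *
c=read_camera("wrist"); cv2.imwrite("pics/w4.png",c["image"]); P=cloud(c)
# held can: rect of points above z 0.12
m=(P[...,2]>.125)&(P[...,2]<.17)&(np.hypot(P[...,0]-.464,P[...,1]-.2855)<.08)
black=c["image"].max(2)<70
m&=~((np.abs(P[...,1]-.2855)>.02))
for x in (.40,.42,.44,.50,.51,.515,.52,.53): 
  k=m&(np.abs(P[...,0]-x)<.003); print(x,k.sum(), P[k].mean(0).round(4) if k.any() else '', np.nanmax(P[k][:,2]).round(4) if k.any() else '')
print("x max",np.nanmax(P[m][:,0]))
E
```

```text
clock: 9.15
position: [0.4687, 0.085, 0.0061]
tcp_rot: [1.0, -0.011, 0.001, 0.0]
wrist_force: [0.3, -0.9, 1.1]
finger_gap: 0.0882
grip_force: 0.0
clock: 10.15
position: [0.4683, 0.0849, 0.0053]
tcp_rot: [1.0, -0.011, -0.0, -0.0]
wrist_force: [0.2, -0.3, -0.5]
finger_gap: 0.0305
grip_force: 60.0
clock: 11.15
position: [0.4638, 0.2858, 0.1335]
tcp_rot: [0.999, -0.034, -0.001, 0.001]
wrist_force: [-0.3, 0.4, -1.8]
finger_gap: 0.0305
grip_force: 60.0
clock: 11.4
position: [0.4649, 0.2833, 0.1349]
tcp_rot: [0.999, -0.037, -0.0, 0.0]
wrist_force: [1.3, -0.2, -0.5]
finger_gap: 0.0307
grip_force: 60.0
lin [-0.0007 -0.0022  0.0849] turn -0.0034 | pos [0.4649 0.2833 0.1349] yaw -4.19 F [ 1.3 -0.2 -0.5] gap 0.0307 t 11.4
0.4 0  
0.42 731 [0.4212 0.2788 0.155 ] 0.1635
0.44 584 [0.4393 0.2864 0.1611] 0.1633
0.5 1545 [0.5    0.2808 0.1595] 0.1637
0.51 1837 [0.5102 0.2816 0.1621] 0.1662
0.515 3017 [0.5156 0.2817 0.1564] 0.1659
0.52 1176 [0.5186 0.2852 0.1491] 0.1654
0.53 0  
x max 0.5254513216147818
```

```bash
python3 -m inch '{"jaw":[255,255,255,255,255,255],"linear":[[-0.001,-0.0012,0.03],[-0.001,-0.0012,0.06],[-0.001,-0.0012,0.078],[-0.001,-0.0012,0.083],[-0.001,-0.0012,0.083],[-0.001,-0.0012,0.083]],"turn":[0,0,0,0,0,0]}' 60
python3 -m inch '{"jaw":[255,255,255,255,255,255,255,255,255,255],"linear":[[0,0,0.004],[0,0,0.007],[0,0,0.01],[0,0,0.013],[0,0,0.016],[0,0,0.019],[0,0,0.022],[0,0,0.0235],[0,0,0.0235],[0,0,0.0235]],"turn":[0,0,0,0,0,0,0,0,0,0]}' 60
python3 t.py 0.464 0.2855 0.0287 -4.0
python3 -m inch '{"jaw":[255,255,115,115,115,115,115,115],"linear":[[0,0,0.001],[0,0,0.001],[0,0,0.001],[0,0,0.001],[0,0,0.001],[0,0,0.001],[0,0,0.001],[0,0,0.001]],"turn":[0,0,0,0,0,0,0,0]}' 60
python3 -m inch '{"jaw":[115,115,115,115,115,115,115,115,0,0,0,0],"linear":[[0,0,-0.03],[0,0,-0.07],[0,0,-0.11],[0,0,-0.15],[0,0,-0.18],[0,0,-0.2],[0.04,0.04,-0.2],[0.07,0.06,-0.2],[0.11,0.08,-0.2],[0.13,0.09,-0.2],[0.13,0.09,-0.2],[0.13,0.09,-0.2]],"turn":[0,0,0,0,0,0,0,-0.1,-0.2,-0.3,-0.31,-0.31]}' 60
python3 - <<'E'
from h import *
for n in("wrist","scene"):
    c=read_camera(n); P=cloud(c)
    for q in((.46,.2195),(.464,.2855)):
        m=(np.hypot(P[...,0]-q[0],P[...,1]-q[1])<.02)&(P[...,2]>.03); print(n,q,m.sum(),np.nanpercentile(P[m][:,2],[90,98]).round(4) if m.any() else '')
    for r in cans(c,[(.676,.169)]): print(n,*[np.round(x,4) for x in r])
cv2.imwrite("pics/s5.png",c["image"])
E
python3 t.py 0.674 0.1685 0.0045 14
```

```text
clock: 11.95
position: [0.4645, 0.2855, 0.0531]
tcp_rot: [0.999, -0.036, 0.001, -0.0]
wrist_force: [-0.7, -0.6, -1.0]
finger_gap: 0.0309
grip_force: 60.0
clock: 12.78
position: [0.464, 0.2857, 0.0291]
tcp_rot: [0.999, -0.036, 0.0, 0.0]
wrist_force: [0.2, -1.4, 3.8]
finger_gap: 0.031
grip_force: 60.0
lin [0.     0.0002 0.0004] turn -0.0014 | pos [0.464  0.2857 0.0291] yaw -4.08 F [ 0.2 -1.4  3.8] gap 0.031 t 12.7833
clock: 13.45
position: [0.4638, 0.2858, 0.0276]
tcp_rot: [0.999, -0.036, -0.0, 0.0]
wrist_force: [-0.3, -0.0, 0.1]
finger_gap: 0.0485
grip_force: 0.0
clock: 14.45
position: [0.5879, 0.1857, 0.2268]
tcp_rot: [0.993, 0.118, -0.001, -0.0]
wrist_force: [-0.2, -0.0, 0.3]
finger_gap: 0.0727
grip_force: 0.0
wrist (0.46, 0.2195) 1105 [0.0567 0.0573]
wrist (0.464, 0.2855) 147 [0.056  0.0568]
wrist [0.677  0.1705] 13.565 [0.0407 0.1115] 0.0345
scene (0.46, 0.2195) 173 [0.0572 0.0584]
scene (0.464, 0.2855) 168 [0.0571 0.0583]
scene [0.6781 0.1702] 13.8157 [0.0421 0.1127] 0.0351
lin [0.0809 0.0389 0.223 ] turn -0.0064 | pos [0.5864 0.1872 0.2276] yaw 13.63 F [-0.8  0.9  0.5] gap 0.0807 t 14.55
```

```bash
python3 - <<'E'
from h import *
import pickle
P=cloud(pickle.load(open("top.pkl","rb")))
m=(P[...,2]>.05)&(P[...,2]<.09)&(abs(P[...,1]-.11)<.07)&(P[...,0]<.86)&(P[...,0]>.66)
print(m.sum(),np.nanmin(P[m],0),np.nanmax(P[m],0),np.nanmean(P[m],0))
E
python3 -m inch '{"jaw":[0,0,0,0,0],"linear":[[0.035,0.015,0.02],[0.06,0.03,0.05],[0.0803,0.0379,0.08],[0.0803,0.0379,0.1],[0.0803,0.0379,0.1]],"turn":[0,0,0,0,0]}' 60
python3 t.py 0.6732 0.1693 0.0045 13.7
```

```text
598 [0.74614591 0.05631708 0.05046576] [0.80422014 0.12798782 0.08221488] [0.77311063 0.09169899 0.06811088]
clock: 14.97
position: [0.6719, 0.1696, 0.1225]
tcp_rot: [0.993, 0.119, -0.005, -0.0]
wrist_force: [-0.5, -0.6, 0.9]
finger_gap: 0.088
grip_force: 0.0
lin [0.0023 0.0008 0.118 ] turn -0.0004 | pos [0.6719 0.1696 0.1225] yaw 13.68 F [-0.5 -0.6  0.9] gap 0.088 t 14.9667
```

```bash
python3 -m inch '{"jaw":[0,0,0,0,0,0,0,0],"linear":[[0.001,0.0004,0.02],[0.001,0.0004,0.06],[0.001,0.0004,0.085],[0.001,0.0004,0.105],[0.001,0.0004,0.117],[0.001,0.0004,0.117],[0.001,0.0004,0.117],[0.001,0.0004,0.117]],"turn":[0,0,0,0,0,0,0,0]}' 60
python3 -m inch '{"jaw":[255,255,255,255,255,255,255,255,255,255,255,255],"linear":[[0,0,0],[0,0,0],[0,0,0],[0,0,0],[0,0,0],[0,0,0],[0,0,0],[0,0,0],[0,0,0],[0,0,0],[0,0,0],[0,0,0]],"turn":[0,0,0,0,0,0,0,0,0,0,0,0]}' 60
python3 -m inch '{"jaw":[255,255,255,255,255,255],"linear":[[0,0,-0.03],[0,0,-0.07],[0,0,-0.11],[0,0,-0.13],[0,0,-0.13],[0,0,-0.13]],"turn":[0,0,0,0,0,0]}' 60
python3 t.py 0.469 0.3512 0.135 -4.0
```

```text
clock: 15.63
position: [0.676, 0.1692, 0.0132]
tcp_rot: [0.993, 0.119, 0.002, 0.0]
wrist_force: [1.0, -0.4, 0.0]
finger_gap: 0.0881
grip_force: 0.0
clock: 16.63
position: [0.6752, 0.1688, 0.0107]
tcp_rot: [0.993, 0.119, -0.0, -0.0]
wrist_force: [0.2, 0.6, 0.4]
finger_gap: 0.0309
grip_force: 60.0
clock: 17.13
position: [0.6752, 0.1688, 0.1412]
tcp_rot: [0.993, 0.119, 0.001, 0.0]
wrist_force: [-0.3, -0.5, -1.9]
finger_gap: 0.0301
grip_force: 60.0
lin [-0.1572 -0.226   0.0059] turn 0.3086 | pos [0.6752 0.1688 0.1412] yaw 13.68 F [-0.3 -0.5 -1.9] gap 0.0301 t 17.1333
```

```bash
python3 -m inch '{"jaw":[255,255,255,255,255,255,255,255,255,255],"linear":[[-0.078,-0.113,0],[-0.078,-0.113,0],[-0.078,-0.113,0],[-0.1553,-0.2255,0],[-0.1553,-0.2255,0],[-0.1553,-0.2255,0],[-0.1553,-0.2255,0],[-0.1553,-0.2255,0],[-0.1553,-0.2255,0],[-0.1553,-0.2255,0]],"turn":[0.1,0.2,0.3,0.3086,0.3086,0.3086,0.3086,0.3086,0.3086,0.3086]}' 60
python3 -m inch '{"jaw":[255,255,255],"linear":[[0,0,0],[0,0,0],[0,0,0]],"turn":[0,0,0]}'
python3 t.py 0.471 0.3512 0.059 -4.0
python3 - <<'E'
from h import *
c=read_camera("wrist"); P=cloud(c)
m=(P[...,2]>.125)&(P[...,2]<.18)&(np.abs(P[...,1]-.3512)<.02)
for x in (.43,.45,.51,.52): 
  k=m&(np.abs(P[...,0]-x)<.003); print(x,k.sum(), P[k].mean(0).round(4) if k.any() else '', np.nanmax(P[k][:,2]).round(4) if k.any() else '')
print("x max",np.nanpercentile(P[m][:,0],99.8))
E
```

```text
clock: 17.97
position: [0.4712, 0.3505, 0.1394]
tcp_rot: [0.999, -0.035, -0.001, 0.001]
wrist_force: [-0.6, -0.6, -2.1]
finger_gap: 0.0304
grip_force: 60.0
clock: 18.22
position: [0.4717, 0.3504, 0.1404]
tcp_rot: [0.999, -0.036, -0.0, 0.0]
wrist_force: [-0.3, 0.8, -1.5]
finger_gap: 0.0307
grip_force: 60.0
lin [-0.0007 -0.0008  0.0814] turn -0.0015 | pos [0.4717 0.3504 0.1404] yaw -4.09 F [-0.3  0.8 -1.5] gap 0.0307 t 18.2167
0.43 1502 [0.4294 0.3545 0.1594] 0.166
0.45 0  
0.51 1232 [0.5097 0.3472 0.1603] 0.1656
0.52 2821 [0.5206 0.3479 0.1565] 0.166
x max 0.5294695336256974
```

```bash
python3 -m inch '{"jaw":[255,255,255,255,255,255],"linear":[[-0.0007,-0.0005,0.03],[-0.0007,-0.0005,0.06],[-0.0007,-0.0005,0.078],[-0.0007,-0.0005,0.083],[-0.0007,-0.0005,0.083],[-0.0007,-0.0005,0.083]],"turn":[0,0,0,0,0,0]}' 60
python3 -m inch '{"jaw":[255,255,255,255,255,255,255,255,255,255],"linear":[[0,0,0.004],[0,0,0.007],[0,0,0.01],[0,0,0.013],[0,0,0.016],[0,0,0.019],[0,0,0.022],[0,0,0.0235],[0,0,0.0235],[0,0,0.0235]],"turn":[0,0,0,0,0,0,0,0,0,0]}' 60
python3 t.py 0.471 0.3512 0.0345 -4.0
python3 -m inch '{"jaw":[255,255,115,115,115,115,115,115],"linear":[[0,0,0.001],[0,0,0.001],[0,0,0.001],[0,0,0.001],[0,0,0.001],[0,0,0.001],[0,0,0.001],[0,0,0.001]],"turn":[0,0,0,0,0,0,0,0]}' 60
python3 -m inch '{"jaw":[115,115,115,115,115,115,115,115,0,0,0,0],"linear":[[0,0,-0.03],[0,0,-0.07],[0,0,-0.11],[0,0,-0.15],[0,0,-0.18],[0,0.04,-0.2],[0,0.08,-0.2],[0,0.12,-0.2],[0,0.16,-0.2],[0,0.2,-0.2],[0,0.24,-0.2],[0,0.28,-0.2]],"turn":[0,0,0,0,0,0,0,0,0,0,0,0]}' 60
python3 - <<'E'
from h import *
for n in("wrist","scene"):
    c=read_camera(n); P=cloud(c)
    for q in((.46,.2195),(.464,.2855),(.469,.351)):
        m=(np.hypot(P[...,0]-q[0],P[...,1]-q[1])<.02)&(P[...,2]>.03); print(n,q,m.sum(),np.nanpercentile(P[m][:,2],[90,98]).round(4) if m.any() else '')
cv2.imwrite("pics/s6.png",c["image"])
E
python3 t.py 0.635 -0.3267 0.2 -2.5
```

```text
clock: 18.77
position: [0.4709, 0.3517, 0.0587]
tcp_rot: [0.999, -0.035, 0.001, -0.0]
wrist_force: [1.3, -0.3, -1.4]
finger_gap: 0.0307
grip_force: 60.0
clock: 19.6
position: [0.4704, 0.3516, 0.0345]
tcp_rot: [0.999, -0.035, 0.0, 0.0]
wrist_force: [0.0, -1.0, 3.7]
finger_gap: 0.0309
grip_force: 60.0
lin [0.0006 0.0004 0.    ] turn -0.0 | pos [0.4704 0.3516 0.0345] yaw -4.0 F [ 0.  -1.   3.7] gap 0.0309 t 19.6
clock: 20.27
position: [0.4702, 0.3517, 0.0331]
tcp_rot: [0.999, -0.035, -0.0, 0.0]
wrist_force: [0.8, -0.8, 0.7]
finger_gap: 0.0484
grip_force: 0.0
clock: 21.27
position: [0.4501, 0.0707, 0.2333]
tcp_rot: [0.999, -0.035, 0.0, 0.0]
wrist_force: [2.0, -0.0, 0.3]
finger_gap: 0.073
grip_force: 0.0
wrist (0.46, 0.2195) 1486 [0.0566 0.0575]
wrist (0.464, 0.2855) 1499 [0.0565 0.0572]
wrist (0.469, 0.351) 1430 [0.0564 0.0572]
scene (0.46, 0.2195) 172 [0.0573 0.0583]
scene (0.464, 0.2855) 168 [0.057  0.0582]
scene (0.469, 0.351) 166 [0.057  0.0586]
lin [0.2138 0.3796 0.0337] turn -0.0325 | pos [0.4507 0.0681 0.2333] yaw -4.36 F [-0.1  1.1  1. ] gap 0.0811 t 21.3667
```

View pics/s6.png

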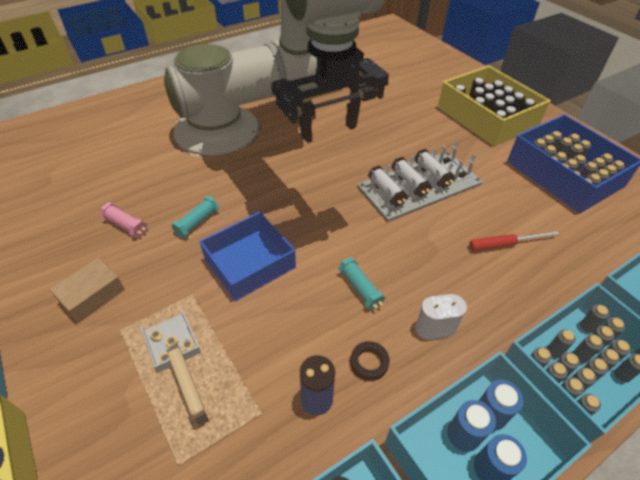

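All three cans sit level in clips 0–2 (scene (385,185), (410,175), (435,168)). Next is the scoop.

```bash
python3 -m inch '{"jaw":[0,0,0,0,0,0,0,0,0,0,0,0],"linear":[[0.1,0.18,0],[0.1,0.18,0],[0.1,0.18,0],[0.1,0.18,0],[0.1,0.18,0],[0.17,0.377,0],[0.17,0.377,0],[0.17,0.377,0],[0.17,0.377,0],[0.17,0.377,0],[0.17,0.377,0],[0.17,0.377,0]],"turn":[-0.029,-0.029,-0.029,-0.029,-0.029,-0.029,-0.029,-0.029,-0.029,-0.029,-0.029,-0.029]}' 20
python3 -m inch '{"jaw":[0,0],"linear":[[0,0,0],[0,0,0]],"turn":[0,0]}'
python3 - <<'E'
from h import *
c=read_camera("wrist"); cv2.imwrite("pics/w7.png",c["image"]); P=cloud(c)
m=(P[...,2]>.045)&(P[...,2]<.075)&(np.abs(P[...,1]+.327)<.04)&(P[...,0]>.58)&(P[...,0]<.74)
hs=cv2.cvtColor(c["image"],cv2.COLOR_BGR2HSV); 
r=cv2.minAreaRect(P[m][:,:2].astype(np.float32)); print("handle",m.sum(),np.round(r[0],4),np.round(r[1],4),r[2],cv2.boxPoints(r).round(4).tolist(),np.nanmedian(P[m][:,2]))
vx=cv2.fitLine(P[m][:,:2].astype(np.float32),cv2.DIST_L2,0,.01,.01).ravel(); print(vx)
E
python3 t.py 0.629 -0.3267 0.034 -2.7
```

```text
clock: 22.37
position: [0.5944, -0.3166, 0.2317]
tcp_rot: [1.0, -0.021, -0.001, -0.001]
wrist_force: [-0.1, 0.3, -0.3]
finger_gap: 0.0884
grip_force: 0.0
clock: 22.53
position: [0.5943, -0.3138, 0.2336]
tcp_rot: [1.0, -0.02, 0.0, -0.0]
wrist_force: [0.1, -0.1, -0.3]
finger_gap: 0.0882
grip_force: 0.0
handle 3781 [ 0.6608 -0.3292] [0.0195 0.1192] 87.86016082763672 [[0.6008999943733215, -0.3366999924182892], [0.7200000286102295, -0.34119999408721924], [0.72079998254776, -0.32170000672340393], [0.6015999913215637, -0.3172999918460846]] 0.06018782272318146
[ 0.9993477  -0.03611371  0.66324604 -0.32883328]
lin [0.0351 0.0115 0.1998] turn 0.0081 | pos [ 0.5943 -0.3138  0.2338] yaw -2.24 F [-0.2 -0.1  0.1] gap 0.0881 t 22.5833
```

View pics/w7.png

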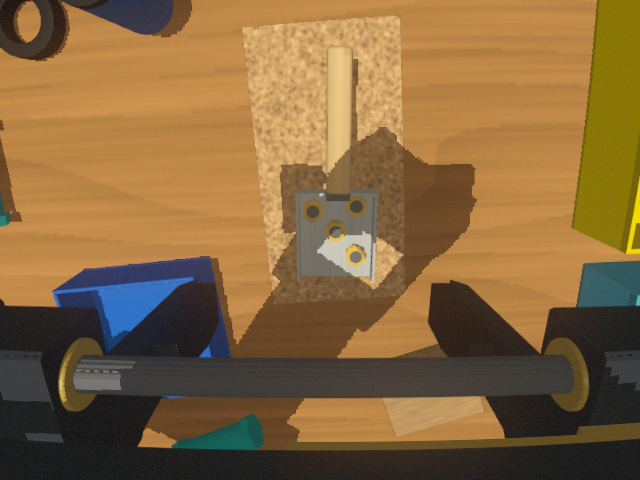

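The scoop sits straight on the mat: handle at (340,120), 4 nuts at (313–357,205–257). Grip the handle hard and lift a little to see whether it stays level.

```bash
python3 -m inch '{"jaw":[0,0,0,0,0,0,0,0,0,0,0,0],"linear":[[0.034,0.0129,0.04],[0.034,0.0129,0.08],[0.034,0.0129,0.12],[0.034,0.0129,0.15],[0.034,0.0129,0.175],[0.034,0.0129,0.19],[0.034,0.0129,0.199],[0.034,0.0129,0.199],[0.034,0.0129,0.199],[0.034,0.0129,0.199],[0.034,0.0129,0.199],[0.034,0.0129,0.199]],"turn":[0,0,0,0,0,0,0,0,0,0,0,0]}' 60
python3 t.py 0.628 -0.328 0.034 -2.1
python3 -m inch '{"jaw":[255,255,255,255,255,255,255,255,255,255,255,255],"linear":[[0,0,0],[0,0,0],[0,0,0],[0,0,0],[0,0,0],[0,0,0],[0,0,0],[0,0,0],[0,0,0],[0,0,0],[0,0,0],[0,0,0]],"turn":[0,0,0,0,0,0,0,0,0,0,0,0]}' 60
python3 -m inch '{"jaw":[255,255,255,255,255,255,255,255],"linear":[[0,0,-0.002],[0,0,-0.005],[0,0,-0.008],[0,0,-0.011],[0,0,-0.015],[0,0,-0.015],[0,0,-0.015],[0,0,-0.015]],"turn":[0,0,0,0,0,0,0,0]}' 60
python3 - <<'E'
from h import *
c=read_camera("scene"); cv2.imwrite("pics/s8.png",cv2.resize(c["image"][290:450,80:280],None,fx=3,fy=3,interpolation=3))
E
```

```text
clock: 23.58
position: [0.6278, -0.3301, 0.0356]
tcp_rot: [1.0, -0.02, 0.001, 0.001]
wrist_force: [-0.2, -0.3, -0.1]
finger_gap: 0.0883
grip_force: 0.0
lin [ 0.0001 -0.0021  0.0015] turn -0.0042 | pos [ 0.6278 -0.3301  0.0356] yaw -2.34 F [-0.2 -0.3 -0.1] gap 0.0883 t 23.5833
clock: 24.58
position: [0.6275, -0.3297, 0.0342]
tcp_rot: [1.0, -0.02, -0.0, -0.0]
wrist_force: [0.1, 0.6, -0.2]
finger_gap: 0.0189
grip_force: 59.9
clock: 25.25
position: [0.6274, -0.3298, 0.0492]
tcp_rot: [1.0, -0.02, -0.0, -0.0]
wrist_force: [-0.0, 1.1, -4.4]
finger_gap: 0.0192
grip_force: 59.9
```

View pics/s8.png

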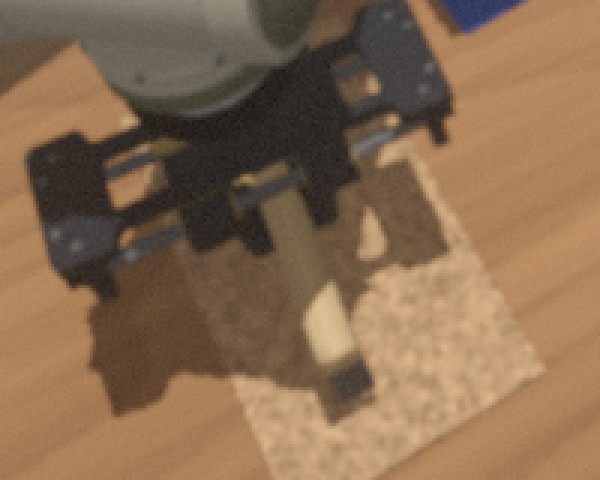

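The scoop is lifted; its handle end (350,380 in the crop) is off the mat. I'll check the handle slope numerically.

```bash
cat >> h.py <<'E'
def slope(c,x0,x1,y0,dy=.014,z0=.04,z1=.2):
    P=cloud(c); m=(P[...,0]>x0)&(P[...,0]<x1)&(abs(P[...,1]-y0)<dy)&(P[...,2]>z0)&(P[...,2]<z1)
    p=P[m]; out=[]
    xs=np.arange(x0,x1,.008)
    for a in xs:
        k=(p[:,0]>a)&(p[:,0]<a+.008)
        if k.sum()>3: out.append((a+.004,np.percentile(p[k][:,2],85)))
    o=np.array(out)
    if len(o)<3: return None,o
    f=np.polyfit(o[:,0],o[:,1],1); return np.degrees(np.arctan(f[0])),o.round(4)
E
python3 - <<'E'
from h import *
for n in ("scene","wrist"):
    c=read_camera(n); a,o=slope(c,.65,.72,-.331); print(n,a,o.tolist())
E
```

```text
scene -56.56030612504508 [[0.654, 0.1692], [0.662, 0.1976], [0.67, 0.0778], [0.678, 0.0776], [0.686, 0.078], [0.694, 0.0778], [0.702, 0.0779], [0.71, 0.0779], [0.718, 0.0772]]
wrist -30.381891319487757 [[0.654, 0.1484], [0.662, 0.0763], [0.67, 0.0764], [0.678, 0.0765], [0.686, 0.0767], [0.694, 0.0769], [0.702, 0.077], [0.71, 0.0771], [0.718, 0.0771]]
```

Level (slope < 0.5°). Lift and carry gently to the bin's far rim.

```bash
python3 -m inch '{"jaw":[255,255,255,255,255,255,255,255,255],"linear":[[0,0,-0.006],[0,0,-0.016],[0,0,-0.028],[0,0,-0.042],[0,0,-0.056],[0,0,-0.068],[0,0,-0.076],[0,0,-0.08],[0,0,-0.08]],"turn":[0,0,0,0,0,0,0,0,0]}' 60
python3 -m inch '{"jaw":[255,255,255,255,255,255,255,255,255,255,255,255],"linear":[[0,-0.003,0],[0,-0.01,0],[0,-0.02,0],[0,-0.032,0],[0,-0.045,0],[0,-0.058,0],[0,-0.07,0],[0,-0.082,0],[0,-0.092,0],[0,-0.1,0],[0,-0.106,0],[0,-0.108,0]],"turn":[0,0,0,0,0,0,0,0,0,0,0,0]}' 60
python3 -m inch '{"jaw":[255,255,255,255,255,255,255,255,255,255,255,255],"linear":[[0,-0.003,0],[0,-0.01,0],[0,-0.02,0],[0,-0.032,0],[0,-0.045,0],[0,-0.058,0],[0,-0.07,0],[0,-0.082,0],[0.001,-0.092,0],[0.002,-0.1,0],[0.002,-0.106,0],[0.0024,-0.108,0]],"turn":[-0.01,-0.02,-0.03,-0.04,-0.05,-0.06,-0.07,-0.08,-0.09,-0.1,-0.11,-0.124]}' 60
python3 -m inch '{"jaw":[255,255,255],"linear":[[0,0,0],[0,0,0],[0,0,0]],"turn":[0,0,0]}'
python3 t.py 0.6386 -0.1136 0.115 4.8
python3 - <<'E'
from h import *
c=read_camera("wrist"); cv2.imwrite("pics/w9.png",c["image"])
a,o=slope(c,.68,.73,-.108,z0=.1); print("wrist",a,o.tolist())
P=cloud(c); m=(P[...,2]>.1)&(P[...,2]<.17)&(P[...,0]>.68)&(abs(P[...,1]+.108)<.03); print("handle end x",np.nanpercentile(P[m][:,0],99.5),P[m].mean(0))
c=read_camera("scene"); cv2.imwrite("pics/s9.png",c["image"]); a,o=slope(c,.67,.73,-.108,z0=.1); print("scene",a,o.tolist())
c=read_camera("top"); cv2.imwrite("pics/t9.png",c["image"])
E
```

```text
clock: 26.15
position: [0.6278, -0.3301, 0.1308]
tcp_rot: [1.0, -0.02, 0.001, 0.001]
wrist_force: [0.0, -0.9, -3.7]
finger_gap: 0.0193
grip_force: 59.9
clock: 27.15
position: [0.632, -0.221, 0.1293]
tcp_rot: [1.0, -0.02, -0.0, -0.0]
wrist_force: [0.7, 0.2, -3.0]
finger_gap: 0.0191
grip_force: 59.9
clock: 28.15
position: [0.6388, -0.1132, 0.1293]
tcp_rot: [0.999, 0.042, 0.0, -0.0]
wrist_force: [-0.7, 0.0, -2.9]
finger_gap: 0.0192
grip_force: 59.9
clock: 28.4
position: [0.6387, -0.1147, 0.1292]
tcp_rot: [0.999, 0.041, -0.0, 0.0]
wrist_force: [-0.9, -0.0, -3.4]
finger_gap: 0.0192
grip_force: 59.9
lin [ 0.     -0.0011  0.0142] turn -0.0014 | pos [ 0.6387 -0.1147  0.1292] yaw 4.72 F [-0.9 -0.  -3.4] gap 0.0192 t 28.4
wrist 0.8645297142900173 [[0.684, 0.1567], [0.692, 0.1568], [0.7, 0.157], [0.708, 0.1572], [0.716, 0.1572], [0.724, 0.1574], [0.732, 0.1573]]
handle end x 0.731193969144858 [ 0.70690314 -0.11014721  0.15627141]
scene -0.14798746399427787 [[0.674, 0.1574], [0.682, 0.1578], [0.69, 0.1577], [0.698, 0.1581], [0.706, 0.1578], [0.714, 0.1583], [0.722, 0.1581], [0.73, 0.1567]]
```

View pics/t9.png

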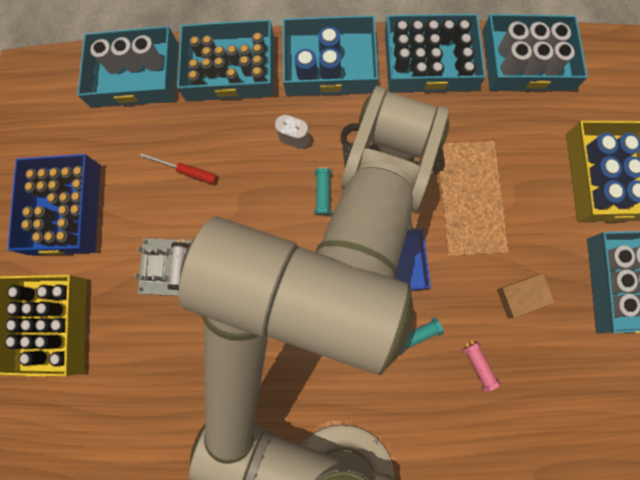

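Top view: the arm hides the bin, the mat is empty at (477,195), and everything else is undisturbed. Lower the edge onto the rim.

```bash
python3 -m inch '{"jaw":[255,255,255,255,255,255,255,255,255],"linear":[[0,-0.001,0.006],[0,-0.001,0.014],[0,-0.001,0.022],[0,-0.001,0.03],[0,-0.001,0.036],[0,-0.001,0.039],[0,-0.001,0.041],[0,-0.001,0.041],[0,-0.001,0.041]],"turn":[0,0,0,0,0,0,0,0,0]}' 60
python3 -m inch '{"jaw":[255,255,255,255],"linear":[[0,0,0.001],[0,0,0.002],[0,0,0.003],[0,0,0.003]],"turn":[0,0,0,0]}' 60
python3 -m inch '{"jaw":[255,255,255,255],"linear":[[0,0,0.001],[0,0,0.002],[0,0,0.002],[0,0,0.002]],"turn":[0,0,0,0]}' 60
python3 - <<'E'
from h import *
c=read_camera("scene"); cv2.imwrite("pics/s10.png",cv2.resize(c["image"][150:330,180:380],None,fx=3,fy=3,interpolation=3)); a,o=slope(c,.67,.73,-.108,z0=.07); print("scene",a,o.tolist())
E
python3 t.py 0.6386 -0.1136 0.085 4.8
```

```text
clock: 29.3
position: [0.6388, -0.1132, 0.0885]
tcp_rot: [0.999, 0.042, 0.0, 0.0]
wrist_force: [-0.0, 0.4, -3.6]
finger_gap: 0.0193
grip_force: 59.9
clock: 29.63
position: [0.6388, -0.1132, 0.0854]
tcp_rot: [0.999, 0.042, 0.0, 0.0]
wrist_force: [0.1, 1.1, -1.8]
finger_gap: 0.0192
grip_force: 59.9
clock: 29.97
position: [0.6389, -0.1132, 0.0836]
tcp_rot: [0.999, 0.042, 0.0, 0.0]
wrist_force: [1.7, -0.6, 0.7]
finger_gap: 0.0192
grip_force: 59.9
scene -1.0451662423477563 [[0.674, 0.1109], [0.682, 0.1108], [0.69, 0.1103], [0.698, 0.1106], [0.706, 0.1103], [0.714, 0.1104], [0.722, 0.1107], [0.73, 0.1092]]
lin [-0.0003  0.0003 -0.0014] turn -0.0007 | pos [ 0.6389 -0.1132  0.0836] yaw 4.76 F [2.1 0.6 0. ] gap 0.0195 t 30.0167
```

View pics/s10.png

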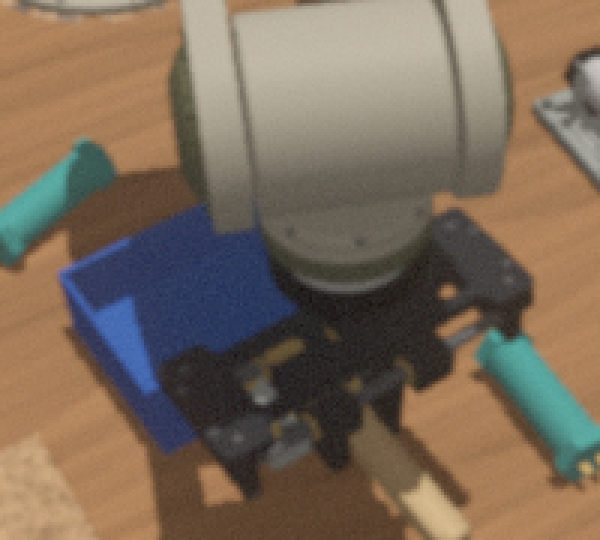

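The blade rests on the rim with about 4 N (blade hidden behind the gripper, handle at (415,470)). Loosen the grip so the scoop can pivot, and swing the handle up along the arc about the rim.

```bash
python3 -m inch '{"jaw":[255,255,255,255],"linear":[[0,0,0],[0,0,0],[0,0,0],[0,0,0]],"turn":[0,0,0,0]}' 10
python3 -m inch '{"jaw":[255,255,255,255,255,255,255,255],"linear":[[-0.0015,0,-0.003],[-0.003,0,-0.006],[-0.0045,0,-0.009],[-0.006,0,-0.012],[-0.0075,0,-0.015],[-0.009,0,-0.018],[-0.0105,0,-0.02],[-0.0105,0,-0.02]],"turn":[0,0,0,0,0,0,0,0]}' 10
python3 - <<'E'
from h import *
for n in("scene","wrist"):
    c=read_camera(n); a,o=slope(c,.665,.725,-.108,z0=.07); print(n,a,o.tolist())
E
python3 t.py 0.6386 -0.1136 0.085 4.8
```

```text
clock: 30.35
position: [0.6385, -0.1131, 0.0831]
tcp_rot: [0.999, 0.042, -0.0, -0.0]
wrist_force: [0.7, 0.2, 0.2]
finger_gap: 0.0199
grip_force: 10.0
clock: 31.02
position: [0.628, -0.1141, 0.1038]
tcp_rot: [0.999, 0.041, 0.0, 0.0]
wrist_force: [1.2, -0.2, -2.7]
finger_gap: 0.0196
grip_force: 10.0
scene -14.490996248349719 [[0.669, 0.1382], [0.677, 0.1398], [0.685, 0.141], [0.693, 0.1424], [0.701, 0.1435], [0.709, 0.1448], [0.717, 0.1442], [0.725, 0.1085]]
wrist 9.140950008249412 [[0.669, 0.1371], [0.677, 0.1385], [0.685, 0.1399], [0.693, 0.1413], [0.701, 0.1427], [0.709, 0.144], [0.717, 0.1445]]
lin [0.0103 0.0004 0.0184] turn -0.0007 | pos [ 0.6283 -0.114   0.1034] yaw 4.76 F [ 0.7 -0.4 -3. ] gap 0.0197 t 31.1167
```

Slope is 10°, as planned. Continue to about 20° with slight downward bias, then check.

```bash
python3 -m inch '{"jaw":[255,255,255,255,255,255,255,255],"linear":[[-0.002,0,-0.001],[-0.004,0,-0.0035],[-0.006,0,-0.006],[-0.008,0,-0.0085],[-0.01,0,-0.011],[-0.012,0,-0.0135],[-0.0136,0,-0.0157],[-0.0136,0,-0.0157]],"turn":[0,0,0,0,0,0,0,0]}' 10
python3 - <<'E'
from h import *
for n in("scene","wrist"):
    c=read_camera(n); a,o=slope(c,.66,.705,-.11,z0=.1,z1=.19); print(n,a,o.tolist())
E
python3 t.py 0.6386 -0.1136 0.085 4.8
```

```text
clock: 31.78
position: [0.6144, -0.1152, 0.1195]
tcp_rot: [0.999, 0.041, 0.0, 0.0]
wrist_force: [-0.7, 0.2, -3.2]
finger_gap: 0.0198
grip_force: 10.0
scene 8.28099999417687 [[0.664, 0.1647], [0.672, 0.1673], [0.68, 0.1699], [0.688, 0.1726], [0.696, 0.1749], [0.704, 0.1678]]
wrist 9.573410878984383 [[0.664, 0.1637], [0.672, 0.1665], [0.68, 0.1693], [0.688, 0.1721], [0.696, 0.1738], [0.704, 0.1683]]
lin [0.0241 0.0004 0.0341] turn -0.0007 | pos [ 0.6146 -0.1152  0.1191] yaw 4.76 F [ 0.  -0.3 -2.2] gap 0.0201 t 31.8833
```

```bash
python3 -m inch '{"jaw":[255,255,255,255,255,255,255,255,255,255,255,255],"linear":[[-0.002,0,-0.001],[-0.004,0,-0.003],[-0.006,0,-0.005],[-0.006,0,-0.005],[-0.008,0,-0.007],[-0.01,0,-0.009],[-0.01,0,-0.009],[-0.012,0,-0.011],[-0.014,0,-0.0125],[-0.016,0,-0.014],[-0.018,0,-0.0155],[-0.018,0,-0.0155]],"turn":[0,0,0,0,0,0,0,0,0,0,0,0]}' 10
python3 - <<'E'
from h import *
for n in("scene","wrist"):
    c=read_camera(n); a,o=slope(c,.65,.69,-.112,z0=.1,z1=.21); print(n,a,o.tolist())
    cv2.imwrite(f"pics/{n}12.png",c["image"])
E
python3 t.py 0.6386 -0.1136 0.085 4.8
```

```text
clock: 32.88
position: [0.5964, -0.1167, 0.1349]
tcp_rot: [0.999, 0.041, 0.0, 0.0]
wrist_force: [-0.0, 0.9, -3.2]
finger_gap: 0.0195
grip_force: 10.0
scene -28.025189311676023 [[0.654, 0.1974], [0.662, 0.2014], [0.67, 0.2042], [0.678, 0.1971], [0.686, 0.1783]]
wrist -28.397511602535193 [[0.654, 0.1969], [0.662, 0.2016], [0.67, 0.2038], [0.678, 0.1973], [0.686, 0.1774]]
lin [0.0421 0.0004 0.0496] turn -0.0007 | pos [ 0.5966 -0.1167  0.1346] yaw 4.76 F [ 0.2  0.4 -3.5] gap 0.0202 t 32.9833
```

View pics/scene12.png

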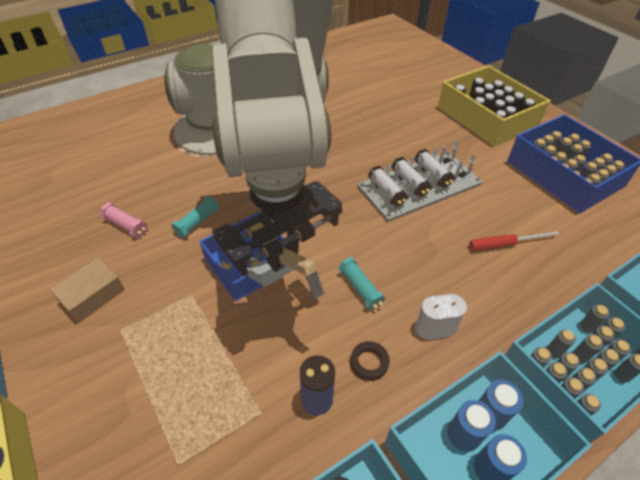

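Scene view: the scoop is tipped about 30°, with its handle at (310,275) and its blade at (265,270) over the bin's far rim. I press down a little to be sure of rim contact.

```bash
python3 -m inch '{"jaw":[255,255,255],"linear":[[0,0,0.0015],[0,0,0.003],[0,0,0.003]],"turn":[0,0,0]}' 15
python3 -m inch '{"jaw":[255,255,255],"linear":[[0,0,0.001],[0,0,0.002],[0,0,0.002]],"turn":[0,0,0]}' 15
python3 - <<'E'
from h import *
f=[]
for i in range(4):
    c=read_camera("scene"); f.append(sensors.get_state()["wrist_force"])
print(np.mean(f,0))
a,o=slope(c,.65,.672,-.112,z0=.1,z1=.21); print(a,o.tolist())
A=cv2.resize(c["image"][195:305,185:345],None,fx=5,fy=5,interpolation=2); cv2.imwrite("pics/s13.png",A)
E
```

```text
clock: 33.23
position: [0.5966, -0.1166, 0.1312]
tcp_rot: [0.999, 0.042, -0.0, -0.0]
wrist_force: [-0.3, 0.6, -0.3]
finger_gap: 0.0196
grip_force: 15.0
clock: 33.48
position: [0.5967, -0.1166, 0.1293]
tcp_rot: [0.999, 0.042, -0.0, 0.0]
wrist_force: [-1.0, -0.1, -0.7]
finger_gap: 0.0199
grip_force: 15.0
[-0.33195226  0.25913939 -0.98318269]
26.72462647715904 [[0.654, 0.1883], [0.662, 0.1927], [0.67, 0.1964]]
```

View pics/s13.png

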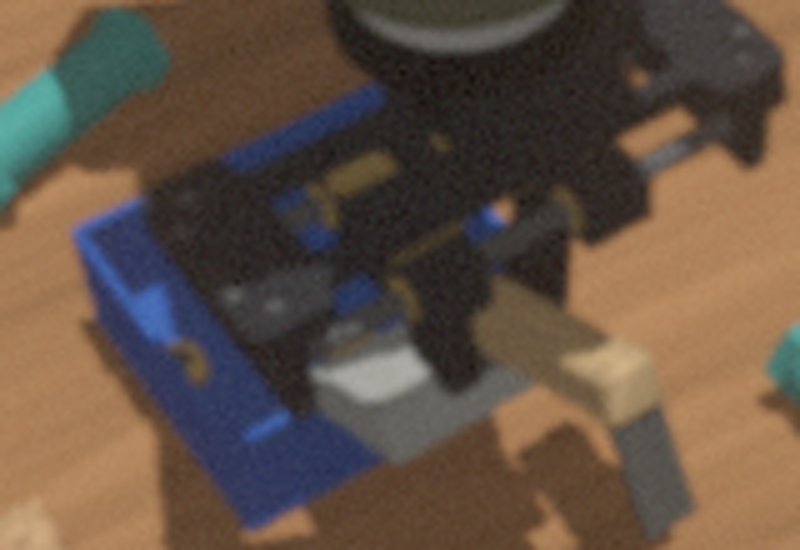

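Contact is now clear (~2 N), and one nut is visible in the bin at (190,360 crop). Steepen to about 38° while keeping pressure.

```bash
python3 -m inch '{"jaw":[255,255,255,255,255,255,255,255,255,255],"linear":[[-0.003,0,-0.0012],[-0.006,0,-0.003],[-0.009,0,-0.005],[-0.012,0,-0.007],[-0.015,0,-0.009],[-0.018,0,-0.0105],[-0.02,0,-0.0115],[-0.02,0,-0.0115],[-0.02,0,-0.0115],[-0.02,0,-0.0115]],"turn":[0,0,0,0,0,0,0,0,0,0]}' 10
python3 - <<'E'
from h import *
f=[]
for i in range(4):
    c=read_camera("scene"); f.append(sensors.get_state()["wrist_force"])
print(np.mean(f,0)); P=cloud(c)
a,o=slope(c,.62,.655,-.113,z0=.12,z1=.23); print(a,o.tolist())
hs=cv2.cvtColor(c["image"],cv2.COLOR_BGR2HSV)
w=read_camera("wrist"); cv2.imwrite("pics/w14.png",w["image"])
A=cv2.resize(c["image"][195:305,185:345],None,fx=5,fy=5,interpolation=2); cv2.imwrite("pics/s14.png",A)
E
python3 t.py 0.6386 -0.1136 0.085 4.8
```

```text
clock: 34.52
position: [0.5768, -0.1183, 0.1409]
tcp_rot: [0.999, 0.042, -0.0, -0.0]
wrist_force: [0.2, 0.2, -4.1]
finger_gap: 0.0196
grip_force: 10.0
[ 0.12377655  0.1665205  -3.30361138]
20.779937082750948 [[0.624, 0.1978], [0.632, 0.2024], [0.64, 0.2074], [0.648, 0.2108], [0.656, 0.2088]]
lin [0.062  0.0005 0.0558] turn -0.0007 | pos [ 0.5768 -0.1183  0.1408] yaw 4.76 F [ 0.1  0.4 -2.9] gap 0.0201 t 34.7667
```

View pics/s14.png

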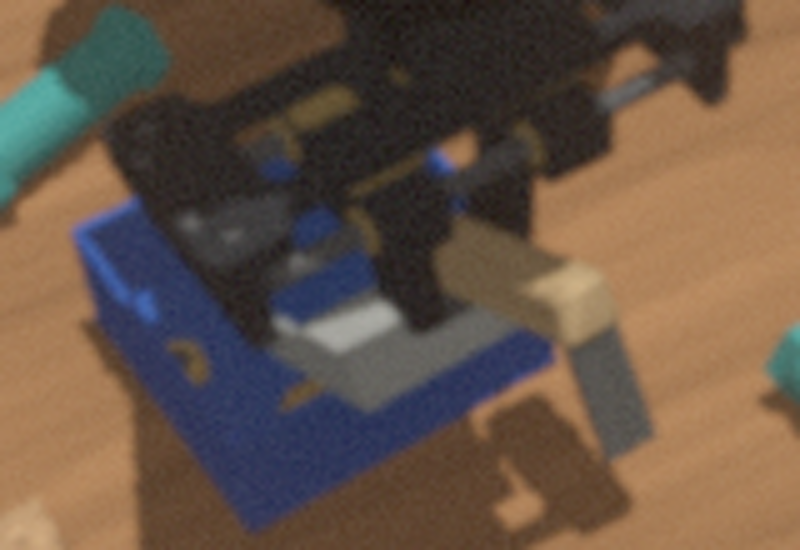

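The slope stayed at 30°: the grip holds the pitch and the scoop slid forward off the rim. Two nuts are visible in the bin at (190,360) and (300,392). I bring the edge back onto the rim and press.

```bash
python3 -m inch '{"jaw":[255,255,255,255,255,255],"linear":[[0.004,0,0],[0.009,0,0],[0.014,0,0],[0.018,0,0],[0.018,0,0],[0.018,0,0]],"turn":[0,0,0,0,0,0]}' 10
python3 -m inch '{"jaw":[255,255,255,255,255,255],"linear":[[0,0,0.001],[0,0,0.002],[0,0,0.003],[0,0,0.004],[0,0,0.005],[0,0,0.005]],"turn":[0,0,0,0,0,0]}' 10
python3 - <<'E'
from h import *
f=[]
for i in range(4):
    c=read_camera("scene"); f.append(sensors.get_state()["wrist_force"])
print(np.mean(f,0))
E
python3 -m inch '{"jaw":[255,255,255,255],"linear":[[0,0,0.001],[0,0,0.002],[0,0,0.003],[0,0,0.003]],"turn":[0,0,0,0]}' 10
python3 - <<'E'
from h import *
f=[]
for i in range(4):
    c=read_camera("scene"); f.append(sensors.get_state()["wrist_force"])
print(np.mean(f,0))
a,o=slope(c,.635,.675,-.113,z0=.12,z1=.23); print(a,o.tolist())
E
python3 t.py 0.6386 -0.1136 0.085 4.8
```

```text
clock: 35.27
position: [0.5948, -0.1167, 0.1408]
tcp_rot: [0.999, 0.042, -0.0, -0.0]
wrist_force: [-0.3, 0.7, -3.5]
finger_gap: 0.0201
grip_force: 10.0
clock: 35.77
position: [0.5945, -0.1168, 0.1359]
tcp_rot: [0.999, 0.042, -0.0, 0.0]
wrist_force: [-0.4, -0.6, -2.6]
finger_gap: 0.0195
grip_force: 10.0
[-1.39480878 -0.07362804 -2.0122426 ]
clock: 36.3
position: [0.5947, -0.1168, 0.1328]
tcp_rot: [0.999, 0.042, -0.0, -0.0]
wrist_force: [-1.3, 0.3, -1.1]
finger_gap: 0.0198
grip_force: 10.0
[-0.37975258 -0.01509068 -1.66045382]
25.375184704590875 [[0.639, 0.1873], [0.647, 0.1921], [0.655, 0.1965], [0.663, 0.2009], [0.671, 0.2019]]
lin [0.0441 0.0005 0.0479] turn -0.0007 | pos [ 0.5946 -0.1168  0.1329] yaw 4.76 F [ 0.1  0.  -2. ] gap 0.0201 t 36.5
```

```bash
python3 -m inch '{"jaw":[255,255,255,255,255,255,255,255,255,255,255,255],"linear":[[0,0,0],[0,0,0],[-0.002,0,-0.001],[-0.004,0,-0.0025],[-0.006,0,-0.004],[-0.008,0,-0.0055],[-0.01,0,-0.007],[-0.012,0,-0.0085],[-0.014,0,-0.0095],[-0.014,0,-0.0095],[-0.014,0,-0.0095],[-0.014,0,-0.0095]],"turn":[0,0,0,0,0,0,0,0,0,0,0,0]}' 5
python3 - <<'E'
from h import *
f=[]
for i in range(4):
    c=read_camera("scene"); f.append(sensors.get_state()["wrist_force"])
print(np.mean(f,0)); 
a,o=slope(c,.625,.665,-.113,z0=.12,z1=.23); print(a,o.tolist())
E
python3 t.py 0.6386 -0.1136 0.085 4.8
```

```text
clock: 37.5
position: [0.5807, -0.118, 0.1425]
tcp_rot: [0.999, 0.042, 0.0, -0.0]
wrist_force: [-0.6, -0.8, -2.1]
finger_gap: 0.0199
grip_force: 5.0
[-0.41921189  0.58028812 -1.92702166]
-12.54695347291054 [[0.629, 0.2112], [0.637, 0.2166], [0.645, 0.2217], [0.653, 0.2162], [0.661, 0.2025]]
lin [0.058  0.0005 0.0574] turn -0.0006 | pos [ 0.5808 -0.118   0.1424] yaw 4.76 F [-0.9  0.8 -1.3] gap 0.0201 t 37.7
```

```bash
python3 -m inch '{"jaw":[255,255,255,255,255,255,255,255,255,255,255,255],"linear":[[-0.002,0,-0.001],[-0.004,0,-0.002],[-0.006,0,-0.0032],[-0.008,0,-0.0045],[-0.01,0,-0.0055],[-0.012,0,-0.0065],[-0.014,0,-0.0075],[-0.014,0,-0.0075],[-0.014,0,-0.0075],[-0.014,0,-0.0075],[-0.014,0,-0.0075],[-0.014,0,-0.0075]],"turn":[0,0,0,0,0,0,0,0,0,0,0,0]}' 5
python3 - <<'E'
from h import *
f=[]
for i in range(4):
    c=read_camera("scene"); f.append(sensors.get_state()["wrist_force"])
print(np.mean(f,0)); 
a,o=slope(c,.605,.655,-.115,z0=.12,z1=.25); print(a,o.tolist())
w=read_camera("wrist")
A=cv2.resize(c["image"][200:300,190:330],None,fx=4,fy=4,interpolation=2); B=np.zeros((400,800,3),np.uint8); 
C=np.vstack([np.hstack([A,np.zeros((400,240,3),np.uint8)])]); C=np.zeros((600,800,3),np.uint8); C[:400,:560]=A; C[360:,480:]=cv2.resize(w["image"],(320,240)); cv2.imwrite("pics/m15.png",C)
E
python3 t.py 0.6386 -0.1136 0.085 4.8
```

```text
clock: 38.7
position: [0.5668, -0.1191, 0.1499]
tcp_rot: [0.999, 0.042, -0.0, -0.0]
wrist_force: [0.8, 1.1, -4.1]
finger_gap: 0.0197
grip_force: 5.0
[-0.49291461  0.13608998 -2.75747569]
-26.58498324783555 [[0.609, 0.2211], [0.617, 0.2295], [0.625, 0.2344], [0.633, 0.2298], [0.641, 0.218], [0.649, 0.2094], [0.657, 0.2026]]
lin [0.072  0.0005 0.0649] turn -0.0007 | pos [ 0.5668 -0.1191  0.1499] yaw 4.76 F [ 0.2  0.1 -2.8] gap 0.0201 t 38.95
```

View pics/m15.png

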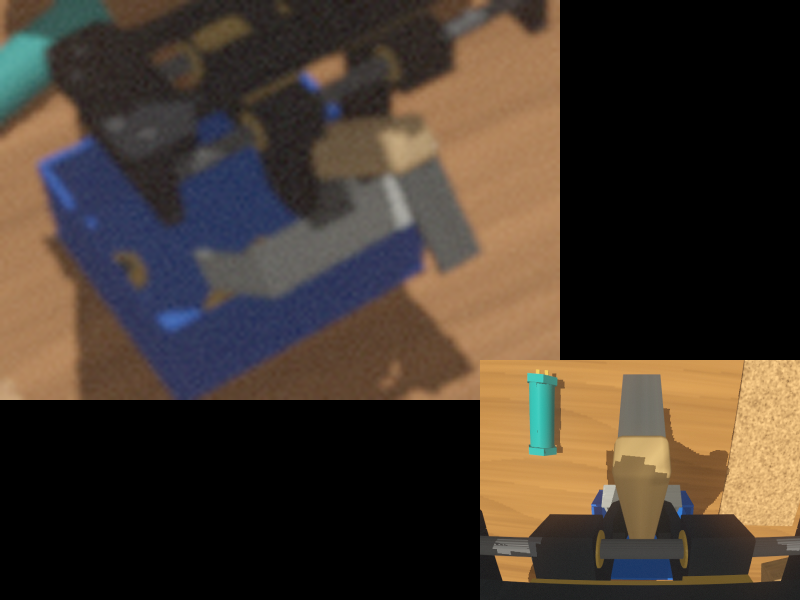

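About 40° now; nuts are visible in the bin at (130,265), (215,290) and (255,245). Press against the rim once more, then lift off at firm grip and count.

```bash
python3 -m inch '{"jaw":[255,255,255,255,255,255,255,255,255,255,255,255],"linear":[[0.003,0,0],[0.006,0,0],[0.006,0,0.001],[0.006,0,0.002],[0.006,0,0.003],[0.006,0,0.004],[0.006,0,0.004],[0.006,0,0.004],[0.006,0,0.004],[0.006,0,0.004],[0.006,0,0.004],[0.006,0,0.004]],"turn":[0,0,0,0,0,0,0,0,0,0,0,0]}' 8
python3 -m inch '{"jaw":[255,255,255,255],"linear":[[0,0,0],[0,0,0],[0,0,0],[0,0,0]],"turn":[0,0,0,0]}' 60
python3 -m inch '{"jaw":[255,255,255,255,255,255,255,255,255,255,255,255],"linear":[[0,0,-0.01],[0,0,-0.03],[0,0,-0.05],[0,0,-0.07],[0.02,0.02,-0.08],[0.04,0.05,-0.08],[0.05,0.08,-0.08],[0.05,0.11,-0.08],[0.05,0.14,-0.08],[0.05,0.17,-0.08],[0.05,0.19,-0.08],[0.05,0.2,-0.08]],"turn":[0,0,0,0,0,0,0,0,0,0,0,0]}' 60
python3 - <<'E'
from h import *
c=read_camera("scene"); t=read_camera("top")
A=cv2.resize(c["image"][200:310,190:330],None,fx=4,fy=4,interpolation=2); B=cv2.resize(t["image"][220:300,350:440],None,fx=2.6,fy=2.6,interpolation=2)
C=np.zeros((600,800,3),np.uint8); C[:440,:560]=A; C[:208,562:562+234]=B; C[445:600,:400]=cv2.resize(c["image"][200:450,60:360],(400,155)); cv2.imwrite("pics/m16.png",C)
E
python3 t.py 0.628 -0.328 0.1 -2.3
```

```text
clock: 39.95
position: [0.5727, -0.1186, 0.146]
tcp_rot: [0.999, 0.042, -0.0, -0.0]
wrist_force: [-0.8, -0.3, -2.8]
finger_gap: 0.0204
grip_force: 8.0
clock: 40.28
position: [0.5727, -0.1186, 0.1459]
tcp_rot: [0.999, 0.042, -0.0, -0.0]
wrist_force: [-0.5, -0.5, -3.5]
finger_gap: 0.0193
grip_force: 60.0
clock: 41.28
position: [0.6389, -0.3166, 0.226]
tcp_rot: [0.999, 0.04, 0.0, 0.0]
wrist_force: [-0.3, -0.2, -3.1]
finger_gap: 0.0192
grip_force: 60.0
lin [-0.012   0.0121  0.1258] turn 0.1215 | pos [ 0.639  -0.315   0.2258] yaw 4.66 F [ 0.1 -0.1 -2.5] gap 0.0196 t 41.3833
```

View pics/m16.png

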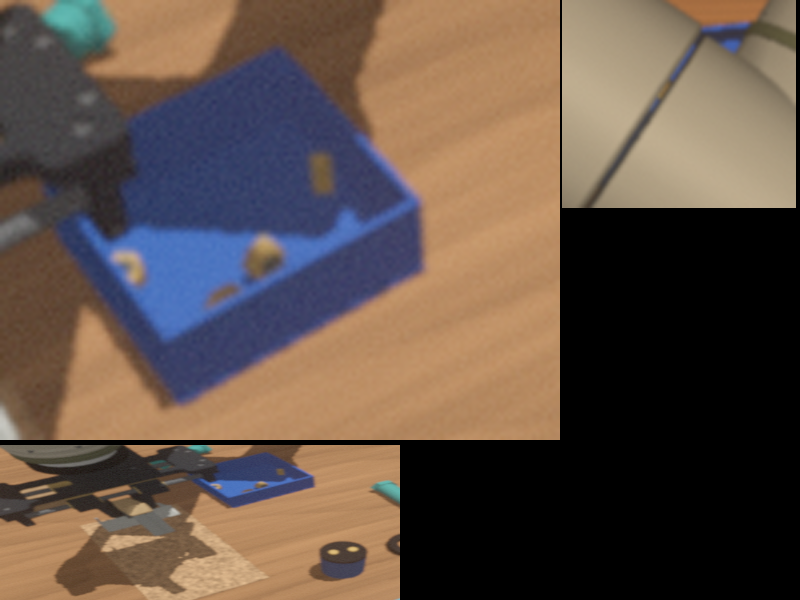

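All four nuts are in the bin, at (125,265), (265,255), (222,295) and (320,172). Now lay the scoop back: front edge down first, then lower the handle along the arc.

```bash
python3 -m inch '{"jaw":[255,255,255,255,255,255,255,255,255,255],"linear":[[-0.02,0.0068,0.01],[-0.04,0.0068,0.03],[-0.07,0.0068,0.05],[-0.07,0.0068,0.07],[-0.07,0.0068,0.085],[-0.07,0.0068,0.095],[-0.07,0.0068,0.1],[-0.07,0.0068,0.1],[-0.07,0.0068,0.1],[-0.07,0.0068,0.1]],"turn":[0.04,0.08,0.12,0.1215,0.1215,0.1215,0.1215,0.1215,0.1215,0.1215]}' 60
python3 - <<'E'
from h import *
for n in("scene","wrist"):
    c=read_camera(n); a,o=slope(c,.6,.66,-.329,z0=.09,z1=.25); print(n,a,o.tolist())
cv2.imwrite("pics/s17.png",c["image"])
E
python3 t.py 0.568 -0.3274 0.0988 -2.3
```

```text
clock: 42.22
position: [0.5706, -0.3263, 0.1271]
tcp_rot: [1.0, -0.019, 0.001, 0.001]
wrist_force: [-0.2, -0.9, -2.7]
finger_gap: 0.019
grip_force: 60.0
scene -14.369252154035934 [[0.604, 0.1914], [0.612, 0.1991], [0.62, 0.2074], [0.628, 0.2122], [0.636, 0.2089], [0.644, 0.1968], [0.652, 0.1876], [0.66, 0.18]]
wrist -14.875963764049834 [[0.604, 0.1906], [0.612, 0.1982], [0.62, 0.2057], [0.628, 0.2105], [0.636, 0.2077], [0.644, 0.1951], [0.652, 0.1865], [0.66, 0.1785]]
lin [-0.0024  0.001   0.028 ] turn 0.002 | pos [ 0.5704 -0.3265  0.1268] yaw -2.19 F [-0.2 -0.5 -3.4] gap 0.0192 t 42.3167
```

```bash
python3 -m inch '{"jaw":[255,255,255,255,255,255,255,255],"linear":[[-0.0104,0,0.01],[-0.0104,0,0.018],[-0.0104,0,0.022],[-0.0104,0,0.0235],[-0.0104,0,0.0245],[-0.0104,0,0.0255],[-0.0104,0,0.0265],[-0.0104,0,0.0265]],"turn":[0,0,0,0,0,0,0,0]}' 60
python3 -m inch '{"jaw":[255,255,255,255,255,255,255,255],"linear":[[0,0,0],[0,0,0],[0.006,0,0.0032],[0.012,0,0.0065],[0.018,0,0.0105],[0.024,0,0.0145],[0.03,0,0.019],[0.0355,0,0.0235]],"turn":[0,0,0,0,0,0,0,0]}' 8
python3 t.py 0.6275 -0.3298 0.0345 -2.3
python3 - <<'E'
from h import *
for n in("scene","wrist"):
    c=read_camera(n); a,o=slope(c,.63,.69,-.33,z0=.07,z1=.25); print(n,a,o.tolist())
E
```

```text
clock: 42.98
position: [0.5614, -0.3263, 0.102]
tcp_rot: [1.0, -0.019, 0.002, 0.001]
wrist_force: [3.2, 1.7, 10.8]
finger_gap: 0.0191
grip_force: 60.0
clock: 43.65
position: [0.5951, -0.3272, 0.0747]
tcp_rot: [1.0, -0.019, -0.001, -0.0]
wrist_force: [-0.8, 0.6, -1.8]
finger_gap: 0.0197
grip_force: 8.0
lin [0.0325 0.0014 0.0401] turn 0.0019 | pos [ 0.5951 -0.3272  0.0747] yaw -2.19 F [-0.8  0.6 -1.8] gap 0.0197 t 43.65
scene -51.80011747500708 [[0.634, 0.2367], [0.642, 0.1197], [0.65, 0.1231], [0.658, 0.1259], [0.666, 0.1292], [0.674, 0.1318], [0.682, 0.1287], [0.69, 0.104]]
wrist -0.24607824434012585 [[0.634, 0.1139], [0.642, 0.1169], [0.65, 0.1199], [0.658, 0.1228], [0.666, 0.1259], [0.674, 0.1287], [0.682, 0.1286], [0.69, 0.1009]]
```

```bash
python3 -m inch '{"jaw":[255,255,255,255,255,255,255,255,255,255,255,255],"linear":[[0.005,0,0.005],[0.009,0,0.01],[0.013,0,0.015],[0.017,0,0.02],[0.02,0,0.025],[0.023,0,0.029],[0.026,0,0.033],[0.028,0,0.037],[0.029,0,0.039],[0.029,0,0.0405],[0.029,0,0.0405],[0.029,0,0.0405]],"turn":[0,0,0,0,0,0,0,0,0,0,0,0]}' 8
python3 t.py 0.6275 -0.3298 0.0345 -2.3
python3 - <<'E'
from h import *
for n in("scene","wrist"):
    c=read_camera(n); a,o=slope(c,.655,.72,-.33,z0=.045,z1=.12); print(n,a,o.tolist())
E
```

```text
clock: 44.75
position: [0.6244, -0.3284, 0.0362]
tcp_rot: [1.0, -0.019, 0.001, 0.0]
wrist_force: [-1.1, 2.1, 3.5]
finger_gap: 0.0196
grip_force: 8.0
lin [0.0032 0.0013 0.0017] turn 0.0018 | pos [ 0.6244 -0.3284  0.0362] yaw -2.2 F [-1.1  2.1  3.5] gap 0.0196 t 44.75
scene -1.5896818551143925 [[0.659, 0.0618], [0.667, 0.0615], [0.675, 0.0622], [0.683, 0.062], [0.691, 0.0618], [0.699, 0.0619], [0.707, 0.0621], [0.715, 0.0615], [0.723, 0.0586]]
wrist -0.020623178292366984 [[0.659, 0.0609], [0.667, 0.0609], [0.675, 0.061], [0.683, 0.061], [0.691, 0.061], [0.699, 0.061], [0.707, 0.061], [0.715, 0.0608]]
```

Flat at the original height (62 mm). Release, retreat, and take a final look.

```bash
python3 -m inch '{"jaw":[200,150,100,50,0,0,0,0,0,0],"linear":[[0,0,0],[0,0,0],[0,0,0],[0,0,0],[0,0,0],[0,0,0],[0,0,0],[0,0,0],[0,0,0],[0,0,0]],"turn":[0,0,0,0,0,0,0,0,0,0]}' 8
python3 -m inch '{"jaw":[0,0,0,0,0,0,0,0,0,0,0,0],"linear":[[0,0,-0.02],[0,0,-0.05],[0,0,-0.09],[0,0,-0.13],[0,0,-0.17],[0,0,-0.2],[-0.04,0.02,-0.2],[-0.08,0.04,-0.2],[-0.12,0.06,-0.2],[-0.16,0.08,-0.2],[-0.2,0.1,-0.2],[-0.24,0.12,-0.2]],"turn":[0,0,0,0,0,0,0,0,0,0,0,0]}' 8
python3 - <<'E'
from h import *
c=read_camera("scene"); cv2.imwrite("pics/final.png",c["image"]); P=cloud(c)
for q in((.46,.2195),(.464,.2855),(.469,.351)):
    m=(np.hypot(P[...,0]-q[0],P[...,1]-q[1])<.02)&(P[...,2]>.03); print(q,np.nanpercentile(P[m][:,2],[98]).round(4))
a,o=slope(c,.61,.72,-.328,z0=.045,z1=.12); print(o.tolist())
E
```

```text
clock: 45.68
position: [0.624, -0.3285, 0.0354]
tcp_rot: [1.0, -0.019, 0.0, 0.0]
wrist_force: [-0.4, -0.1, -0.1]
finger_gap: 0.0778
grip_force: 0.0
clock: 46.68
position: [0.3944, -0.4319, 0.2357]
tcp_rot: [1.0, -0.019, 0.0, 0.0]
wrist_force: [-1.1, -0.8, 0.1]
finger_gap: 0.0885
grip_force: 0.0
(0.46, 0.2195) [0.0577]
(0.464, 0.2855) [0.0587]
(0.469, 0.351) [0.0587]
[[0.614, 0.0624], [0.622, 0.062], [0.63, 0.062], [0.638, 0.0625], [0.646, 0.0626], [0.654, 0.0624], [0.662, 0.0624], [0.67, 0.0623], [0.678, 0.0619], [0.686, 0.0622], [0.694, 0.062], [0.702, 0.0623], [0.71, 0.0618], [0.718, 0.0609]]
```

View pics/final.png

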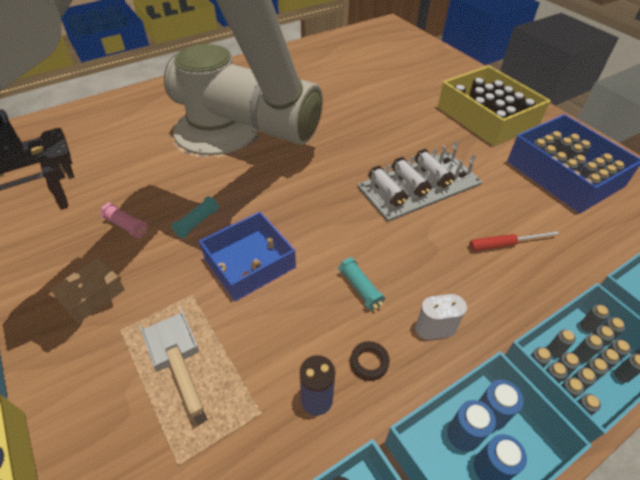

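The final view shows three cans clipped, the nuts in the bin around (245,262), the empty scoop flat on the mat at (175,365), and nothing else moved.

```bash
python3 -c "
from bench import env
print(env.sign_off())"
```

```text
the job is handed in; nothing more can be done
None
```

I handed the job in: all three cans are snapped home in clips 0–2, all four nuts are in the bin and the empty scoop lies flat on its mat, but the scoop did not stay firmly against the rim for the whole tip — it drifted a few millimetres clear at some point(s), and I can't confirm it was touching when each nut went off.

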